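Dispense hex nuts from a tipping carousel

ROBOT

A 6-joint arm with a two-finger parallel gripper is mounted at the origin on the work surface. World frame = base frame: x ahead of the robot, y to its left, z up, the work surface at z = 0. Lengths are in mm, angles in degrees, forces in N, time in s.
With the tool pointing down it reaches from about 300 to 850 mm from the base axis. Payload 4.2 kg.
Tool frame: the origin (TCP) lies midway between the tips of the shut fingers; the grasp point (between the pads) lies 19 mm behind it; x points along the fingers, y is the direction in which the jaws open and shut, and the axes are right-handed (so a half turn about x gives the same grasp; the last joint's range is limited). The gripper opens to 91 mm and grips with 3 to 60 N. Pads are 32 mm wide; open, the fingers measure 118 mm over their backs; the gripper's body (76 mm by 178 mm) begins 60 mm behind the grasp point.
Start: joints at [-76.433, 18.312, 89.639, -0, 72.044, -1.146], TCP at [146.045, -556.16, 213.976] pointing down, gripper open.
Joint ranges: [-177.97, 177.97], [-48.28, 115.42], [12.27, 149.76], [-77.06, 257.06], [2.81, 150.46], [-146.56, 146.56]. Speed limits (degrees/s): [147.25, 147.25, 180, 180, 180, 180].

INTERFACE

Orientations are given as [roll, pitch, yaw] about the fixed x, y, z axes, in that order (R = Rz(yaw) Ry(pitch) Rx(roll)).
In Python, from workcell import * gives the robot as it stands.
- The arm moves only by the shell command python3 -m handwheel 'ROWS' [FORCE]. ROWS is a JSON object of lists of equal length, an entry for each row: "gripper": the closure, from 0 (fully open) to 1 (shut); "offset": the shift along the tool's x, y, z in mm, a list of three; "rot": the turn, a rotation vector about the tool's x, y, z in degrees, a list of three. A call has 1 to 5 rows; each row is the pose to reach, as a shift and turn from the pose commanded when the call began, along the tool's axes at that moment; what a row does not reach only later rows make up. A row lasts 1/12 s, in which the tool goes at most 41.7 mm and 7.16 degrees, less where a joint would pass 70% of its speed; a pose out of reach is approached as far as the arm can. A call with a gripper value outside its range is refused whole. The fingers move at their own pace and stop on an object; FORCE is the grip in N (left out, the last holds). Time passes only in rows, so rows that repeat a pose let the fingers close. It gives the time, the measured TCP pose, the force and the opening at its end, in the units of the state.
- state(): the state, without advancing time (a new reading comes with each control period).
- grab_frame(name): name is "scene" or "top" or "wrist"; returns the picture (480x640x3 uint8, red, green, blue); there is no depth.
- camera_params(name): a dict with "fx", "fy", "cx", "cy" (pixels), "k1" (the pictures are not rectified: a ray, as slopes to the right and down, at radius r is drawn at 1 + k1 r^2 times it, then the intrinsics apply), "position" and "attitude" of the camera in the world; the wrist camera has in their place "hand_eye" (4x4, takes a point from camera to tool coordinates, whose origin is the TCP and whose axes are the tool frame's). Camera axes: x right, y up, looking along -z (the intrinsics and any distortion apply to the point x, -y, -z); pixel columns grow to the right and rows downward; lengths in mm; the calibration is good to about 2 mm. A picture is of the moment at which its call begins: read the wrist's pose just before it. camera_params takes no time and is no camera call.
- job_done(): hands the job in, once; it reports no verdict.
The state is a dict: "time_s": time; "qpos": joint angles; "qvel": joint speeds; "effort": joint torques, N m; "ee_pos": TCP position; "ee_rot": TCP orientation; "force": force on the tool from outside, world axes, zero at the start; "torque": the same for the moment, N m; "gripper_width": finger opening in mm.
Only numpy, scipy, OpenCV 4.12 (cv2) and the standard library are available. Lean on these libraries where they do the work, as an engineer would, in place of code of your own. Each camera call takes 0.05 s, during which the arm holds its last target.

TASK

Put every steel tube offcut that blocks the lane into the scrap tray, then slide the tin along the fence, without lifting it or letting it stray from the fence, until it stands against the stop under the spout. Turn the carousel to each compartment that holds a hexagon nut and lift the bar to tip that nut into the tin, keeping every oblong nut in the carousel. At last, with the carousel level again, slide the tin with all the hexagon nuts back along the fence until it is wholly past the white line, and leave the hammer, carton and jar alone.

Things in the scene. Friction and masses are not known exactly. Their poses are not given: they have to be found in the camera images.
- station: Fixed grey steel stand of the nut carousel with stop plate and fence, one piece. Origin on the bench under the carousel's axis when level; z up. The spout points along its -y, the lifting bar is on its +y side, x goes across the lane that runs from the stand along -y. A stop plate 90 mm wide, 50 mm high closes the lane: face at y = -108 mm.
- fence (a point): Point on the bench at the fence's inner face, half-way along it. The fence is an upright strip 45 mm high, 5 mm thick, its inner face the plane station x = +50 mm, from station y = -90 to -520 mm (its foot lies outside, to x = 90 mm). The other side of the lane is open.
- lip (a point): Middle of the spout's lip (floor edge), 137 mm above the bench and at station y -125 mm when level; spout 85 mm wide, its side walls up to 175 mm above the bench. With the carousel fully tipped the lip is about 109 mm above the bench.
- dock (a point): Point 35 mm above the bench where the tin's centre is when the tin touches both the stop plate and the fence, under the spout (station x 0, y -158 mm).
- line (a point): Middle of the white painted line, 12 mm wide, across the lane on the bench (station x 0, y -330 mm). The pick-up end is the part of the lane beyond it (station y below -330 mm), up to the end of the fence.
- pivot (a point): Point on the tipping axis of the carousel, which runs along the station's x, 128 mm above the bench at station y -95 mm.
- cradle (a joint): Tipping angle of the whole carousel about the pivot, rad: 0 level, resting on its stand; grows as the bar is lifted and the spout goes down; stop at 0.95. It falls back under its own weight, damped, if let go (about 6 N at the bar). Hex nuts slide out surely above about 0.85.
- rotor (a joint): Turn of the carousel's wheel, rad, counter-clockwise from above, free both ways for two turns, held by 0.12 N m friction. Six equal compartments; at angle q their centres lie, in the station frame, at angles q - 1.571 + k*1.047 from x towards y, so at q = 0 and every 1.047 one faces the spout. Within 0.15 rad of centred only that one can empty.
- axle (a point): Point on the wheel's axis at its compartment floor, 140 mm above the bench when level. Wheel radius 92 mm, walls 36 mm high; a thin wire hoop over them, 60 to 70 mm from the axis, keeps things from being picked out. A rim on the cradle (does not turn), top 176 mm above the bench, surrounds it, open only at the spout.
- grip (a point): Middle of the black finger grip on top of the wheel, on its axis, 205 mm above the bench when level: an upright fin 46 mm long along the wheel's own x (station x turned by joint rotor), 14 mm thick, 42 mm high (top 223 mm above the bench).
- bar (a point): Middle of the round steel lifting bar on the cradle: 14 mm thick, 90 mm long along the station's x, 180 mm above the bench when level; 230 mm from the pivot towards station +y and 52 mm above it; 30 mm free between bar and rim. It goes up on an arc about the pivot, to about 345 mm above the bench.
- tin_c (a point): Centre, half-way up, of the open metal tin: round, 100 mm across (too wide for the grip), 70 mm high, wall 3 mm, floor 4 mm, about 0.2 kg. It slides on its flat bottom; pushed more than about 15 mm off its middle on the open side it wedges against the fence.
- tray: Fixed low scrap tray, 110 x 200 mm (x, y), open on top, walls 4 mm thick and 25 mm high, floor 4 mm. Origin at the centre of its underside.
- offcut0_c (a point): Centre of an offcut of square steel tube, 36 x 36 mm in section, 55 mm long along its y, 0.16 kg, open-ended, lying in the lane at first. May be absent.
- offcut1_c (a point): Centre of an offcut of square steel tube, 36 x 36 mm in section, 55 mm long along its y, 0.16 kg, open-ended, lying in the lane at first. May be absent.
- hexnut0_c (a point): Centre of a large steel hexagon nut, 30 mm across flats, 16 mm thick, lying flat alone in one compartment at first. May be absent.
- hexnut1_c (a point): Centre of a large steel hexagon nut, 30 mm across flats, 16 mm thick, lying flat alone in one compartment at first. May be absent.
- hexnut2_c (a point): Centre of a large steel hexagon nut, 30 mm across flats, 16 mm thick, lying flat alone in one compartment at first. May be absent.
- oblong0_c (a point): Centre of an oblong steel nut, 36 x 20 x 16 mm with a small hole, lying flat alone in one compartment.
- oblong1_c (a point): Centre of an oblong steel nut, 36 x 20 x 16 mm with a small hole, lying flat alone in one compartment.
- oblong2_c (a point): Centre of an oblong steel nut, 36 x 20 x 16 mm with a small hole, lying flat alone in one compartment.
- hammer: Hammer with wooden handle, 280 mm long, on the bench to the robot's right; bystander. Origin at its underside.
- carton: Closed cardboard carton 90 x 130 x 60 mm to the left of the carousel; bystander. Origin under it.
- jar: Closed glass jar, 64 mm across, 85 mm high, to the robot's left; bystander. Origin under it.
Things that resemble listed ones, but are neither listed nor needed, are in the scene too. There is more than one size of the part that bears tin_c; the job needs the middle-sized.

How it is judged (in metres and radians):
On the way, in this order (a step that is already met when the one before it is completed fails the run):
1. all offcuts lie in the scrap tray (x of offcut0_c in the frame of tray between -0.055 and 0.055 m and y of offcut0_c in the frame of tray between -0.1 and 0.1 m and height (world z) of each of offcut0_c, offcut1_c below 0.07 m and x of offcut1_c in the frame of tray between -0.055 and 0.055 m and y of offcut1_c in the frame of tray between -0.1 and 0.1 m), for 0.2 s.
2. the tin stands under the spout, against stop and fence (horizontal distance between tin_c and dock below 0.012 m), for 0.2 s.
3. all hexagon nuts are in the tin while the tin stands under the spout (horizontal distance between each of hexnut0_c, hexnut1_c, hexnut2_c and tin_c below 0.047 m and height (world z) of each of hexnut0_c, hexnut1_c, hexnut2_c below 0.068 m and horizontal distance between tin_c and dock below 0.025 m), for 0.2 s.
4. the carousel is level again while the tin stands under the spout (value of joint cradle below 0.04 rad and horizontal distance between tin_c and dock below 0.03 m), for 0.1 s.
At the end, for the whole second after the job is handed in: Offcuts in the tray; hex nuts in the tin; tin upright, at rest, within 12 mm of the fence, its centre 48 mm or more past the middle of the white line, not beyond the fence; carousel level (0.04 rad) with the oblong nuts still in it (all of step 1 and horizontal distance between each of hexnut0_c, hexnut1_c, hexnut2_c and tin_c below 0.047 m and height (world z) of each of hexnut0_c, hexnut1_c, hexnut2_c below 0.068 m and x of tin_c in the frame of station above -0.012 m and y of tin_c in the frame of station between -0.52 and -0.378 m and angle between tin_c's own z axis and vertical below 0.1 rad and height (world z) of tin_c below 0.042 m and linear speed of tin below 0.02 m/s and value of joint cradle below 0.04 rad and distance between each of oblong0_c, oblong1_c, oblong2_c and axle below 0.105 m); the robot touches nothing.
It fails at once if the tin is lifted more than 15 mm off the bench (height (world z) of tin_c above 0.05 m).
It fails at once if the tin strays more than 35 mm from the fence (x of tin_c in the frame of station below -0.035 m).
It fails at once if an oblong nut leaves the carousel (distance between any of oblong0_c, oblong1_c, oblong2_c and axle above 0.125 m).
It fails at once if a bystander is moved more than 30 mm (distance of any of hammer, carton, jar from where it was at the start of the episode above 0.03 m).
Of offcut0, offcut1 only 1 to 2 are there at a start; the rules pass over those that are not, and their reading is None.
Of hexnut0, hexnut1, hexnut2 only 2 to 3 are there at a start; the rules pass over those that are not, and their reading is None.
At some moment in a run one of offcut0, offcut1 may be knocked a few centimetres aside while the robot is not near it.
Once in a run the grip may slacken for a moment while it holds something.
It also fails if it takes over 210 s, if anything falls off the work surface, if the arm or the gripper's body presses on something with over 40 N, if the wrist force passes 120 N, or if a joint passes its speed limit or range.

## Working session

There is one attempt and no reset: what is moved stays moved. The work goes in short steps, Python scripts to look and compute and a shell command to move; the robot and the scene stay as the last step left them, time stands still between calls to the robot, and variables do not carry over. Pictures are saved under pics/ and viewed, and the job is handed in when it is done.

```bash
mkdir -p pics; ls; cat > h.py <<'E'
from workcell import *
import numpy as np, cv2
from scipy.spatial.transform import Rotation as R
def snap(n,f):
    s=state(); im=grab_frame(n); cv2.imwrite('pics/'+f+'.png',cv2.cvtColor(im,cv2.COLOR_RGB2BGR)); return im,s
E
python3 - <<'E'
from h import *
print(state())
for n in ["scene","top","wrist"]:
    print(n,camera_params(n)); snap(n,n+'0')
E
```

```text
pics
{'time_s': 0.0, 'qpos': array([-7.64350027e+01,  1.83515216e+01,  8.97074228e+01, -2.03064205e-03,
        7.20448755e+01, -1.14487763e+00]), 'qvel': array([-0.04711889, -0.03273602,  0.030226  , -0.04232217,  0.03473188,
        0.02342444]), 'effort': array([ 2.71452300e-04, -4.12454152e+01, -2.31971902e+01,  7.27266585e-02,
        4.58705937e-02, -1.40466973e-04]), 'ee_pos': array([ 145.88419773, -555.64676868,  213.11460757]), 'ee_rot': array([-90.07954114,  89.89616223, 104.63096157]), 'force': array([-0.72752429,  0.16525537,  0.68275944]), 'torque': array([-0.049949  , -0.02299274, -0.00949264]), 'gripper_width': 91.28032103133332}
scene {'fx': 521.5230223354114, 'fy': 521.5230223354114, 'cx': 325.12639452778956, 'cy': 253.23353292329313, 'k1': 0.014390203984681021, 'position': array([1247.13377701,   25.33448369, 1087.86695442]), 'attitude': array([35.85038515, -0.4305077 , 89.93221091])}
top {'fx': 576.6540341441678, 'fy': 576.6540341441678, 'cx': 325.6749424894478, 'cy': 236.59159784104273, 'k1': -0.02241876078945411, 'position': array([ 384.50255422,   17.80367928, 1675.96601861]), 'attitude': array([  6.36234867,  -0.1821177 , -89.75442839])}
wrist {'fx': 380.06269883034315, 'fy': 380.06269883034315, 'cx': 318.16438907347265, 'cy': 238.65182460055055, 'k1': 0.015523265265022223, 'hand_eye': array([[-3.07350094e-04,  2.85672878e-01, -9.58327143e-01,
        -1.71187916e+02],
       [ 9.99999727e-01,  7.31902944e-04, -1.02538251e-04,
        -8.28868131e-01],
       [ 6.72110060e-04, -9.58326912e-01, -2.85673025e-01,
        -8.12817072e+01],
       [ 0.00000000e+00,  0.00000000e+00,  0.00000000e+00,
         1.00000000e+00]])}
```

View pics/scene0.png

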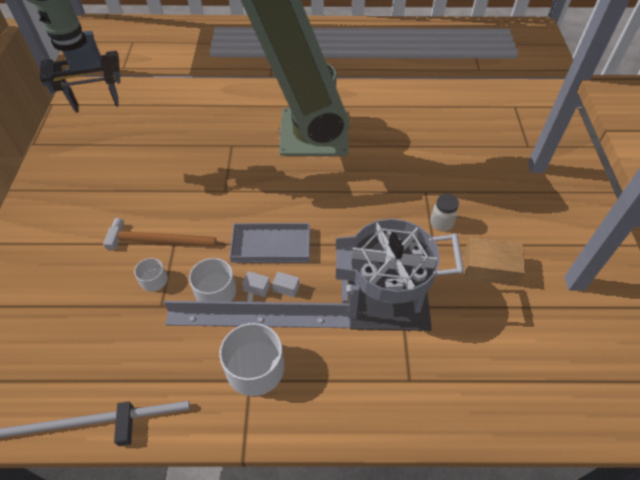

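View pics/top0.png

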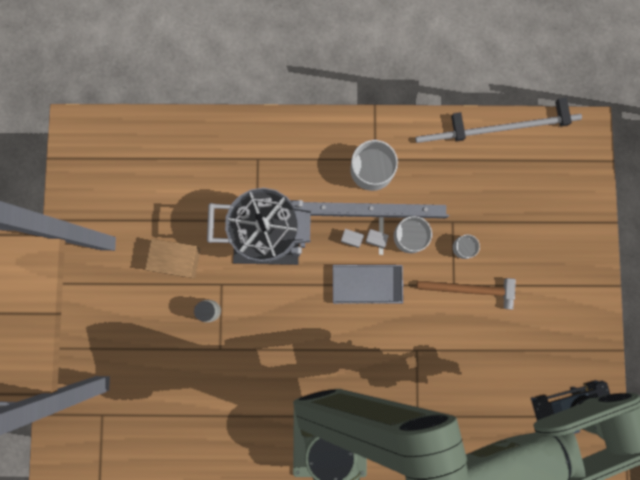

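View pics/wrist0.png

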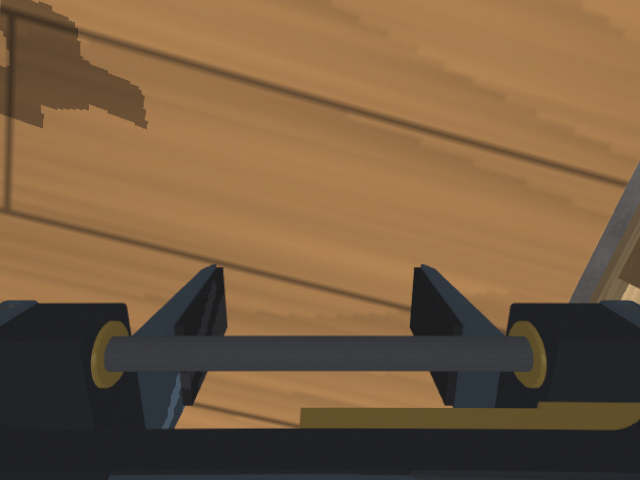

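The scene picture shows three tins: large at (252,358), middle at (212,283) beside the fence, and small at (151,275). It also shows two offcuts at (257,284) and (286,285), and the tray at (271,243). Next I'll enlarge and measure.

```bash
cat >> h.py <<'E'
def Rrpy(a): return R.from_euler('xyz',a,degrees=True).as_matrix()
def campose(n,s=None):
    p=camera_params(n)
    if n=='wrist':
        H=np.array(p['hand_eye']); s=s or state()
        Rt=Rrpy(s['ee_rot']); return p,Rt@H[:3,:3],Rt@H[:3,3]+s['ee_pos']
    return p,Rrpy(p['attitude']),np.array(p['position'])
def proj(n,P,s=None):
    p,Rc,t=campose(n,s); c=(np.atleast_2d(P)-t)@Rc
    u=c[:,0]/-c[:,2]; v=-c[:,1]/-c[:,2]; f=1+p['k1']*(u*u+v*v)
    return np.c_[p['fx']*u*f+p['cx'],p['fy']*v*f+p['cy']]
def back(n,uv,z,s=None):
    p,Rc,t=campose(n,s); out=[]
    for a,b in np.atleast_2d(uv):
        d=np.array([(a-p['cx'])/p['fx'],(b-p['cy'])/p['fy']]); w=d.copy()
        for _ in range(20): w=d/(1+p['k1']*(w@w))
        r=Rc@np.array([w[0],-w[1],-1]); out.append(t+r*(z-t[2])/r[2])
    return np.round(np.array(out),1)
def crop(im,f,x0,y0,x1,y1):
    k=min(800/(x1-x0),600/(y1-y0)); c=cv2.resize(im[y0:y1,x0:x1],None,fx=k,fy=k,interpolation=cv2.INTER_CUBIC)
    cv2.imwrite('pics/'+f+'.png',cv2.cvtColor(c,cv2.COLOR_RGB2BGR)); print(f,'scale',round(k,2))
E
python3 - <<'E'
from h import *
im=cv2.imread('pics/top0.png')[:,:,::-1]
crop(im,'top0a',200,140,500,320)
im=cv2.imread('pics/scene0.png')[:,:,::-1]
crop(im,'scene0a',90,180,490,400)
E
```

```text
top0a scale 2.67
scene0a scale 2.0
```

View pics/top0a.png

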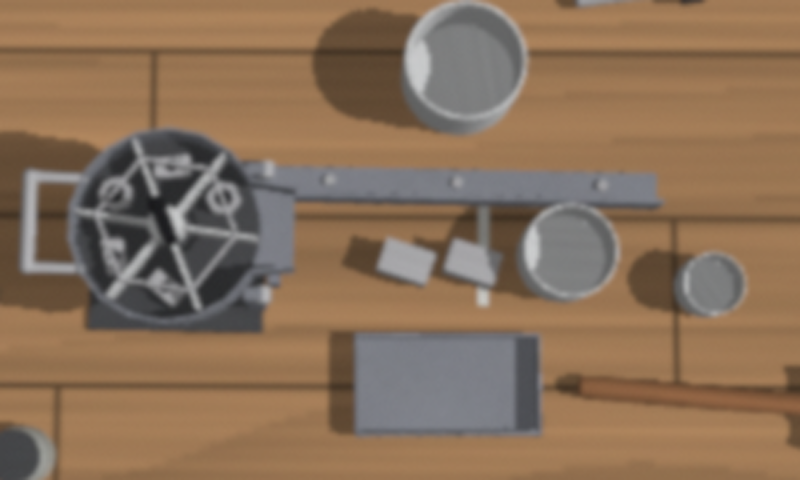

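View pics/scene0a.png

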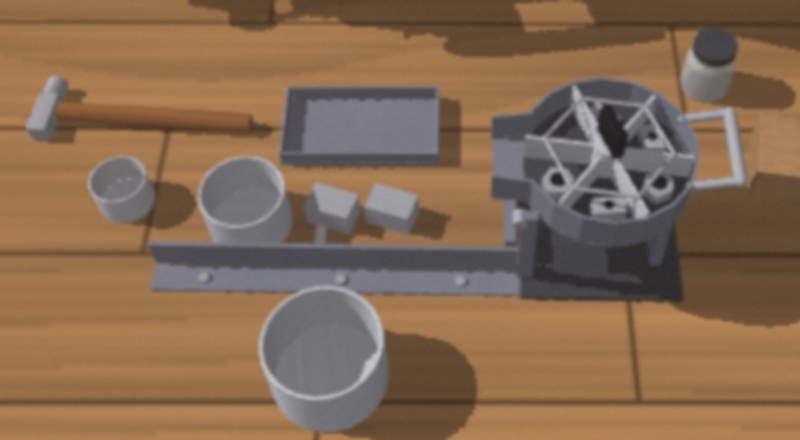

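```bash
python3 - <<'E'
from h import *
T=lambda u,v:(200+u/2.6667,140+v/2.6667)
S=lambda u,v:(90+u/2,180+v/2)
def t(n,uv,z): print(n,back('top',[T(*uv)],z)[0])
def s(n,uv,z): print(n,'scene',back('scene',[S(*uv)],z)[0])
t('fence end top',(660,207),45);t('fence near',(330,201),45)
s('fence end top',(152,244),45);s('fence top near',(515,249),45)
t('off0',(406,257),36);t('off1',(473,256),36)
t('line near end',(483,305),0);
t('tin top centre',(572,248),70);t('tin L',(523,250),70);t('tin R',(618,246),70)
s('tin top c',(243,196),70);s('tinL',(199,196),70);s('tinR',(286,196),70)
t('big',(467,62),70);t('small',(712,283),50)
for c in [(356,333),(538,333),(356,432),(540,432)]: t('tray',c,25)
for c in [(288,88),(438,88),(438,164),(281,163)]: s('tray',c,25)
t('grip',(163,217),223);t('hub',(165,225),176)
t('bar a',(30,172),180);t('bar b',(25,272),180)
s('bar',(733,110),180);s('bar',(741,184),180)
s('grip',(610,125),223)
t('off cor',(383,237),36);t('off cor',(437,252),36);t('off cor',(431,285),36);t('off cor',(376,262),36)
t('off1 cor',(456,238),36);t('off1 cor',(501,250),36);t('off1 cor',(496,286),36);t('off1 cor',(443,264),36)
E
```

```text
fence end top [ 622.6 -334.9   45. ]
fence near [627.4  19.2  45. ]
fence end top scene [ 633.6 -332.4   45. ]
fence top near scene [639.1  85.4  45. ]
off0 [568.4 -62.7  36. ]
off1 [ 569.8 -134.6   36. ]
line near end [ 520.  -148.6    0. ]
tin top centre [ 574.9 -235.8   70. ]
tin L [ 572.5 -184.2   70. ]
tin R [ 577.2 -284.4   70. ]
tin top c scene [ 583.7 -230.1   70. ]
tinL scene [ 583.9 -281.    70. ]
tinR scene [ 583.6 -180.3   70. ]
big [ 774.2 -126.3   70. ]
small [ 540.5 -387.8   50. ]
tray [487.2  -9.4  25. ]
tray [ 488.  -205.1   25. ]
tray [381.4  -9.7  25. ]
tray [ 382.2 -206.2   25. ]
tray scene [ 385.8 -203.9   25. ]
tray scene [384.8  -7.9  25. ]
tray scene [506.2  -5.9  25. ]
tray scene [ 505.4 -200.5   25. ]
grip [584.7 178.2 223. ]
hub [583.2 181.3 176. ]
bar a [634.8 314.8 180. ]
bar b [535.7 317.  180. ]
bar scene [540.3 322.9 180. ]
bar scene [638.5 316.7 180. ]
grip scene [594.1 177.9 223. ]
off cor [589.9 -38.   36. ]
off cor [573.9 -96.   36. ]
off cor [538.3 -89.4  36. ]
off cor [562.8 -30.5  36. ]
off1 cor [ 589.2 -116.5   36. ]
off1 cor [ 576.4 -164.8   36. ]
off1 cor [ 537.5 -159.1   36. ]
off1 cor [ 561.  -102.4   36. ]
```

```bash
cat >> h.py <<'E'
def plan(P,phi):
    """offset (tool axes) and rot vector (tool axes) to reach TCP P, pointing down, jaws along angle phi (deg)"""
    s=state(); Rt=Rrpy(s['ee_rot']); c,q=np.cos(np.radians(phi)),np.sin(np.radians(phi))
    def go(c,q):
        Rd=np.array([[0,0,-1.],[c,q,0],[q,-c,0]]).T
        return R.from_matrix(Rt.T@Rd).as_rotvec(degrees=True)
    a=go(c,q); b=go(-c,-q)
    print('t',round(s['time_s'],2),'at',np.round(s['ee_pos'],1),'phi',round(np.degrees(np.arctan2(Rt[1,1],Rt[0,1])),1),'q6',round(s['qpos'][5],1),'w',round(s['gripper_width'],1),'F',np.round(s['force'],1))
    print(' offset',np.round(Rt.T@(np.array(P)-s['ee_pos']),1),'rot',np.round(a,1),'or',np.round(b,1))
E
python3 -c "
from h import *
plan((480,-80,300),0)"
```

```text
t 0.15 at [ 146.  -555.8  213.3] phi -75.3 q6 -1.1 w 91.1 F [-0.2  0.3  0.2]
 offset [ -86.2 -375.4 -444. ] rot [-75.3  -0.    0.1] or [1.047e+02 1.000e-01 1.000e-01]
```

```bash
python3 -m handwheel '{"gripper":[0,0,0,0,0],"offset":[[-15,-25,-30],[-30,-50,-60],[-45,-75,-90],[-60,-100,-120],[-80,-130,-150]],"rot":[[-7,0,0],[-14,0,0],[-21,0,0],[-28,0,0],[-35,0,0]]}'; python3 -c "
from h import *
plan((480,-80,300),0)"
```

```text
time_s: 0.57
ee_pos: [256.1, -395.0, 291.4]
ee_rot: [-124.8, 89.9, 105.3]
force: [0.5, -0.1, -0.2]
gripper_width: 91.4
t 0.57 at [ 256.1 -395.   291.4] phi -40.0 q6 -18.5 w 91.4 F [ 0.5 -0.1 -0.2]
 offset [  -8.3  -30.8 -385.3] rot [-40.   -0.1   0.1] or [1.4e+02 1.0e-01 1.0e-01]
```

```bash
python3 -m handwheel '{"gripper":[0,0,0,0,0],"offset":[[-2,-6,-40],[-4,-12,-80],[-5,-18,-120],[-6,-20,-160],[-8,-20,-200]],"rot":[[-7,0,0],[-14,0,0],[-21,0,0],[-28,0,0],[-35,0,0]]}'; python3 -c "
from h import *
plan((480,-80,300),0)"
```

```text
time_s: 0.98
ee_pos: [369.6, -229.3, 299.5]
ee_rot: [-53.8, 90.0, -148.7]
force: [0.7, 0.0, -0.0]
gripper_width: 91.3
t 0.98 at [ 369.6 -229.3  299.5] phi -5.0 q6 -28.4 w 91.3 F [ 0.7  0.  -0. ]
 offset [  -0.5   97.1 -158.3] rot [-5.  0.  0.] or [175.   0.  -0.]
```

```bash
python3 -m handwheel '{"gripper":[0,0,0,0,0],"offset":[[0,20,-35],[0,40,-70],[0,60,-105],[0,80,-140],[0,97,-158]],"rot":[[-3,0,0],[-5,0,0],[-5,0,0],[-5,0,0],[-5,0,0]]}'; python3 -c "
from h import *
plan((480,-80,300),0)
im,s=snap('wrist','w1'); np.save('w1.npy',dict(s),allow_pickle=True)
im,s=snap('top','t1')
im,s=snap('scene','s1')"
```

```text
time_s: 1.4
ee_pos: [481.6, -79.4, 299.3]
ee_rot: [179.5, 89.9, 89.4]
force: [0.6, -0.1, -0.4]
gripper_width: 91.4
t 1.4 at [481.6 -79.4 299.3] phi -0.1 q6 -10.7 w 91.4 F [ 0.6 -0.1 -0.4]
 offset [-0.7 -1.6  0.6] rot [-0.1 -0.1 -0. ] or [ 1.799e+02 -0.000e+00  1.000e-01]
```

View pics/w1.png

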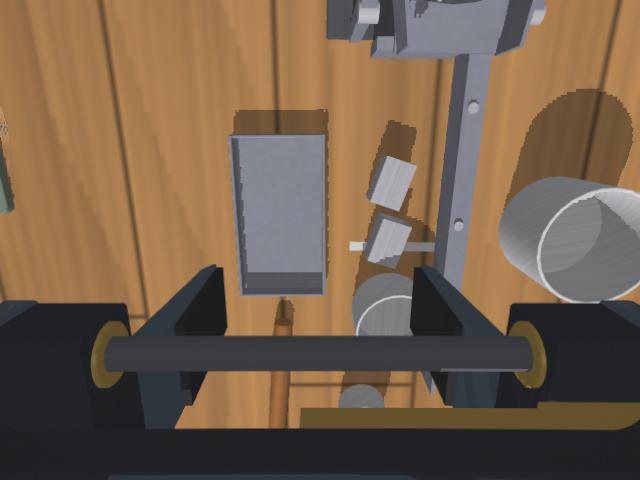

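```bash
python3 - <<'E'
from h import *
im=cv2.imread('pics/w1.png')[:,:,::-1]
crop(im,'w1a',330,130,480,280)
E
```

```text
w1a scale 4.0
```

View pics/w1a.png

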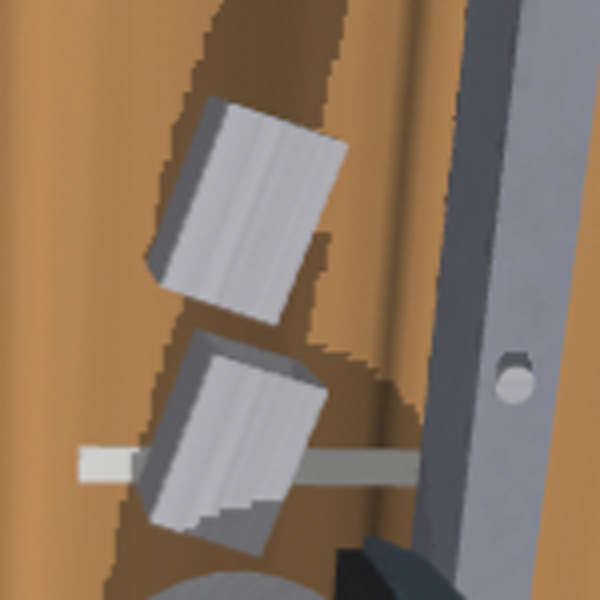

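```bash
python3 - <<'E'
from h import *
s=np.load('w1.npy',allow_pickle=True).item()
C=lambda u,v:(330+u/4,130+v/4)
for n,c in dict(A=[(223,101),(347,145),(278,325),(162,284)],B=[(211,353),(326,394),(262,555),(150,521)]).items():
    P=back('wrist',[C(*k) for k in c],36,s); 
    e1=P[1]-P[0];e2=P[3]-P[0]
    print(n,P[:,:2].tolist(),'c',P.mean(0),np.linalg.norm(e1),np.linalg.norm(e2),'ang short',np.degrees(np.arctan2(e1[1],e1[0])),'long',np.degrees(np.arctan2(-e2[1],-e2[0])))
print('line ends',back('wrist',[C(80,465),C(420,467)],0,s))
print('fence foot inner',back('wrist',[C(447,250),C(416,530)],0,s), 'top',back('wrist',[C(520,20),C(497,270),C(466,560)],45,s))
print('fence outer foot/ screw',back('wrist',[(455,225)],3,s))
print('tray',back('wrist',[(229,136),(326,134),(326,294),(240,295)],25,s))
E
```

```text
A [[557.2, -29.6], [592.7, -41.9], [576.3, -93.6], [542.1, -81.4]] c [567.075 -61.625  36.   ] 37.57046712512369 53.95600059307584 ang short -19.110120358201907 long 73.74829047726045
B [[557.2, -102.0], [591.7, -114.5], [575.6, -165.3], [541.1, -154.2]] c [ 566.4 -134.    36. ] 36.694686263817545 54.626458790589744 ang short -19.916405993809086 long 72.85871398460566
line ends [[ 522.6 -147.8    0. ]
 [ 632.9 -148.8   -0. ]]
fence foot inner [[ 635.3  -77.9    0. ]
 [ 633.4 -170.5    0. ]] top [[ 634.5   -8.    45. ]
 [ 635.2  -76.    45. ]
 [ 634.6 -163.5   45. ]]
fence outer foot/ screw [[ 654.8 -118.9    3. ]]
tray [[ 380.9   -8.7   25. ]
 [ 490.5   -6.7   25. ]
 [ 491.1 -203.8   25. ]
 [ 381.3 -204.8   25. ]]
```

Offcut A (wrist picture, around (392,183)) is at (567,-62) and B (around (390,240)) is at (566,-134). Both measured 36 x 55 mm, so the reading checks out. The tray is centred at (436,-106). I'll pick A first.

```bash
python3 -c "
from h import *
plan((567,-61.5,110),-17.5)"
```

```text
t 1.55 at [481.2 -81.8 298.7] phi -0.1 q6 -10.9 w 91.2 F [ 0.3 -0.2 -0.6]
 offset [188.6  86.1 -20.5] rot [17.4  0.   0.1] or [-1.626e+02 -1.000e-01  0.000e+00]
```

```bash
python3 -m handwheel '{"gripper":[0,0.2,0.3,0.3,0.3],"offset":[[37,17,-4],[74,34,-8],[111,51,-12],[148,68,-16],[180,86,-20]],"rot":[[4,0,0],[8,0,0],[12,0,0],[16,0,0],[17.5,0,0]]}'; python3 -c "
from h import *
for i in range(4): plan((567,-61.5,12),-17.5)
im,s=snap('wrist','w2')"
```

```text
time_s: 1.97
ee_pos: [565.5, -64.6, 117.3]
ee_rot: [-63.3, 89.9, -171.3]
force: [-0.1, 0.4, 0.5]
gripper_width: 67.8
t 1.97 at [565.5 -64.6 117.3] phi -18.0 q6 10.4 w 67.8 F [-0.1  0.4  0.5]
 offset [105.3   0.6  -3.5] rot [-0.5  0.1  0.1] or [ 1.795e+02  2.000e-01 -1.000e-01]
t 1.97 at [565.5 -64.6 117.3] phi -18.0 q6 10.4 w 67.8 F [-0.1  0.4  0.5]
 offset [105.3   0.6  -3.5] rot [-0.5  0.1  0.1] or [ 1.795e+02  2.000e-01 -1.000e-01]
t 1.97 at [565.5 -64.6 117.3] phi -18.0 q6 10.4 w 67.8 F [-0.1  0.4  0.5]
 offset [105.3   0.6  -3.5] rot [-0.5  0.1  0.1] or [ 1.795e+02  2.000e-01 -1.000e-01]
t 1.97 at [565.5 -64.6 117.3] phi -18.0 q6 10.4 w 67.8 F [-0.1  0.4  0.5]
 offset [105.3   0.6  -3.5] rot [-0.5  0.1  0.1] or [ 1.795e+02  2.000e-01 -1.000e-01]
```

View pics/w2.png

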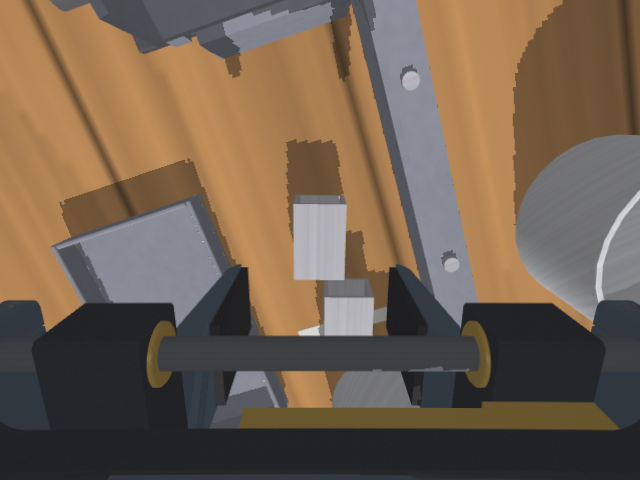

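```bash
python3 -m handwheel '{"gripper":[0.3,0.3,0.3,0.3,1],"offset":[[35,1,-3],[70,1,-3],[95,1,-3],[104,1,-3],[104,1,-3]],"rot":[[0,0,0],[0,0,0],[0,0,0],[0,0,0],[0,0,0]]}' 30;  python3 -m handwheel '{"gripper":[1,1,1,1,1],"offset":[[0,0,0],[0,0,0],[0,0,0],[0,0,0],[-20,0,0]],"rot":[[0,0,0],[0,0,0],[0,0,0],[0,0,0],[0,0,0]]}' 30; python3 -c "
from h import *
plan((436,-58,90),-17.5)"
```

```text
time_s: 2.43
ee_pos: [566.5, -61.8, 14.0]
ee_rot: [-75.5, 89.7, 176.7]
force: [-0.3, -0.1, -0.3]
gripper_width: 59.6
time_s: 2.85
ee_pos: [566.3, -60.7, 33.8]
ee_rot: [-77.5, 89.7, 174.7]
force: [0.1, -0.5, -1.6]
gripper_width: 36.1
t 2.85 at [566.3 -60.7  33.8] phi -17.8 q6 10.5 w 36.1 F [ 0.1 -0.5 -1.6]
 offset [ -55.5 -125.2   37.3] rot [-0.3  0.1  0.3] or [ 1.797e+02  5.000e-01 -1.000e-01]
```

```bash
python3 -m handwheel '{"gripper":[1,1,1,1,1],"offset":[[-30,0,0],[-55,-25,8],[-55,-60,18],[-55,-95,28],[-55,-125,37]],"rot":[[0,0,0],[0,0,0],[0,0,0],[0,0,0],[0,0,0]]}' 30; python3 -c "
from h import *
plan((436,-58,20),-17.5)"
```

```text
time_s: 3.27
ee_pos: [436.2, -57.7, 91.2]
ee_rot: [89.9, 90.0, -17.9]
force: [0.0, -0.6, -1.6]
gripper_width: 35.7
t 3.27 at [436.2 -57.7  91.2] phi -17.8 q6 8.7 w 35.7 F [ 0.  -0.6 -1.6]
 offset [71.2 -0.1  0.3] rot [-0.3  0.  -0. ] or [ 1.797e+02 -1.000e-01 -0.000e+00]
```

```bash
python3 -m handwheel '{"gripper":[1,1,1,1,0.4],"offset":[[35,0,0],[60,0,0],[71,0,0],[72,0,0],[72,0,0]],"rot":[[0,0,0],[0,0,0],[0,0,0],[0,0,0],[0,0,0]]}' 30;  python3 -m handwheel '{"gripper":[0.4,0.4,0.4,0.4,0.3],"offset":[[0,0,0],[0,0,0],[-30,0,0],[-65,0,0],[-95,0,0]],"rot":[[0,0,0],[0,0,0],[0,0,0],[0,0,0],[0,0,0]]}'; python3 -c "
from h import *
plan((566.5,-134,115),-18)
snap('scene','s2');snap('wrist','w3')"
```

```text
time_s: 3.68
ee_pos: [438.4, -58.0, 18.7]
ee_rot: [91.4, 90.0, -16.4]
force: [0.4, 0.3, -0.4]
gripper_width: 40.0
time_s: 4.1
ee_pos: [438.5, -58.0, 115.3]
ee_rot: [93.0, 89.9, -14.8]
force: [0.4, -0.0, 0.2]
gripper_width: 59.1
t 4.1 at [438.5 -58.  115.3] phi -17.8 q6 8.8 w 59.1 F [ 0.4 -0.   0.2]
 offset [  0.5 145.1  33.3] rot [ 0.2 -0.  -0.1] or [-1.798e+02  1.000e-01 -0.000e+00]
```

View pics/s2.png

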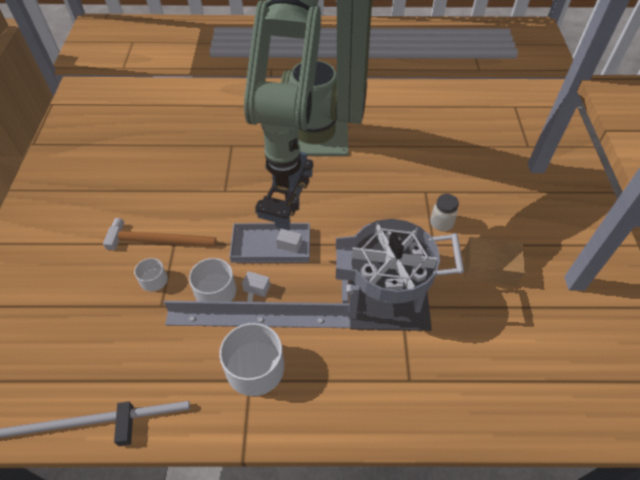

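View pics/w3.png

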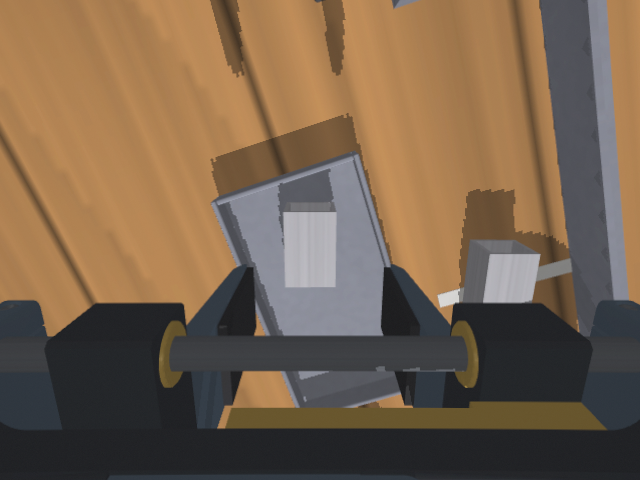

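A lies flat in the tray (wrist (310,245)), and B is still at the line. Next is B.

```bash
python3 -m handwheel '{"gripper":[0.3,0.3,0.3,0.3,0.3],"offset":[[0,30,7],[0,65,15],[0,100,23],[0,135,31],[0,145,33]],"rot":[[0,0,0],[0,0,0],[0,0,0],[0,0,0],[0,0,0]]}'; python3 -c "
from h import *
plan((566.5,-134,13),-18)
im,s=snap('wrist','w4'); print(proj('wrist',[[557,-102,36],[591.7,-114.5,36],[575.6,-165.3,36],[541,-154,36]],s).round().tolist())
for p in proj('wrist',[[557,-102,36],[591.7,-114.5,36],[575.6,-165.3,36],[541,-154,36]],s): cv2.circle(im,tuple(int(x) for x in p),3,(255,0,0),-1)
cv2.imwrite('pics/w4.png',im[:,:,::-1])"
```

```text
time_s: 4.62
ee_pos: [570.7, -136.3, 113.0]
ee_rot: [85.1, 89.7, -22.7]
force: [0.0, 0.2, 0.3]
gripper_width: 63.7
t 4.62 at [ 570.7 -136.3  113. ] phi -17.8 q6 3.3 w 63.7 F [0.  0.2 0.3]
 offset [99.9 -5.2 -0.9] rot [ 0.2  0.  -0.3] or [-179.8    0.4    0. ]
[[283.0, 209.0], [338.0, 211.0], [337.0, 285.0], [286.0, 285.0]]
```

View pics/w4.png

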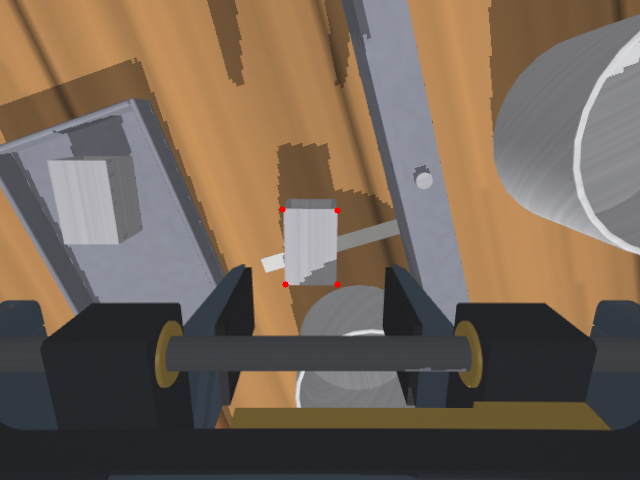

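B is exactly where measured (red dots on its corners). Descending.

```bash
python3 -m handwheel '{"gripper":[0.3,0.3,0.3,0.3,1],"offset":[[35,-4,0],[70,-4,0],[92,-4,0],[100,-4,0],[100,-4,0]],"rot":[[0,0,0],[0,0,0],[0,0,0],[0,0,0],[0,0,0]]}' 30;  python3 -m handwheel '{"gripper":[1,1,1,1,1],"offset":[[0,0,0],[0,0,0],[0,0,0],[0,0,0],[-30,0,0]],"rot":[[0,0,0],[0,0,0],[0,0,0],[0,0,0],[0,0,0]]}' 30; python3 -c "
from h import *
plan((436,-152,90),-17.5)"
```

```text
time_s: 5.08
ee_pos: [559.8, -131.5, 11.3]
ee_rot: [-86.5, 89.7, 165.7]
force: [0.3, -0.2, 0.3]
gripper_width: 59.6
time_s: 5.5
ee_pos: [559.0, -131.6, 40.1]
ee_rot: [-85.8, 89.5, 166.4]
force: [-0.2, -0.1, -1.9]
gripper_width: 35.7
t 5.5 at [ 559.  -131.6   40.1] phi -17.8 q6 3.4 w 35.7 F [-0.2 -0.1 -1.9]
 offset [ -48.8 -111.4   57. ] rot [-0.3  0.   0.5] or [ 1.797e+02  8.000e-01 -1.000e-01]
```

```bash
python3 -m handwheel '{"gripper":[1,1,1,1,1],"offset":[[-30,0,0],[-50,-20,10],[-50,-55,25],[-50,-90,45],[-50,-111,57]],"rot":[[0,0,0],[0,0,0],[0,0,0],[0,0,0],[0,0,0]]}' 30; python3 -m handwheel '{"gripper":[1,1,1,1,1],"offset":[[0,0,0],[0,0,0],[20,0,0],[40,0,0],[40,0,0]],"rot":[[0,0,0],[0,0,0],[0,0,0],[0,0,0],[0,0,0]]}'; python3 -c "
from h import *
plan((436,-152,17),-17.5)
im,s=snap('wrist','w5')"
```

```text
time_s: 5.92
ee_pos: [435.1, -152.4, 93.9]
ee_rot: [-78.4, 89.8, 173.9]
force: [-0.2, -0.0, -1.9]
gripper_width: 36.0
time_s: 6.33
ee_pos: [438.6, -152.1, 51.2]
ee_rot: [-93.7, 89.7, 158.5]
force: [-0.8, -0.0, -2.7]
gripper_width: 36.1
t 6.33 at [ 438.6 -152.1   51.2] phi -17.8 q6 -2.8 w 36.1 F [-0.8 -0.  -2.7]
 offset [34.2 -2.3  0.7] rot [-0.3 -0.   0.3] or [179.7   0.4   0. ]
```

View pics/w5.png

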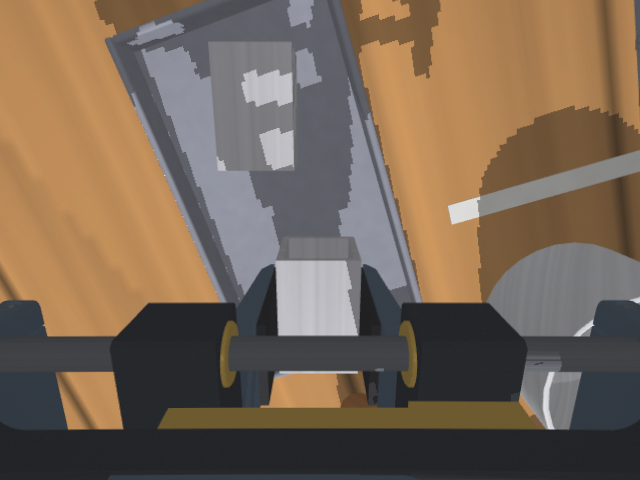

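```bash
python3 -m handwheel '{"gripper":[1,1,1,1,0.4],"offset":[[0,-2,-6],[20,-2,-6],[32,-2,-6],[33,-2,-6],[33,-2,-6]],"rot":[[0,0,0],[0,0,0],[0,0,0],[0,0,0],[0,0,0]]}' 30;  python3 -m handwheel '{"gripper":[0.4,0.4,0.4,0.4,0.4],"offset":[[0,0,0],[0,0,0],[-30,0,0],[-65,0,0],[-105,0,0]],"rot":[[0,0,0],[0,0,0],[0,0,0],[0,0,0],[0,0,0]]}'; python3 -c "
from h import *
plan((540,-310,120),0)
snap('top','t3');snap('wrist','w6')"
```

```text
time_s: 6.8
ee_pos: [440.1, -146.3, 21.0]
ee_rot: [90.2, 89.9, -17.6]
force: [0.1, -1.2, 0.0]
gripper_width: 40.1
time_s: 7.22
ee_pos: [438.5, -146.2, 126.6]
ee_rot: [-91.2, 89.9, 161.0]
force: [0.7, -0.2, -0.9]
gripper_width: 55.0
t 7.22 at [ 438.5 -146.2  126.6] phi -17.8 q6 -2.1 w 55.0 F [ 0.7 -0.2 -0.9]
 offset [  6.3 146.7 124.9] rot [-17.8  -0.    0.1] or [162.2   0.2   0. ]
```

View pics/w6.png

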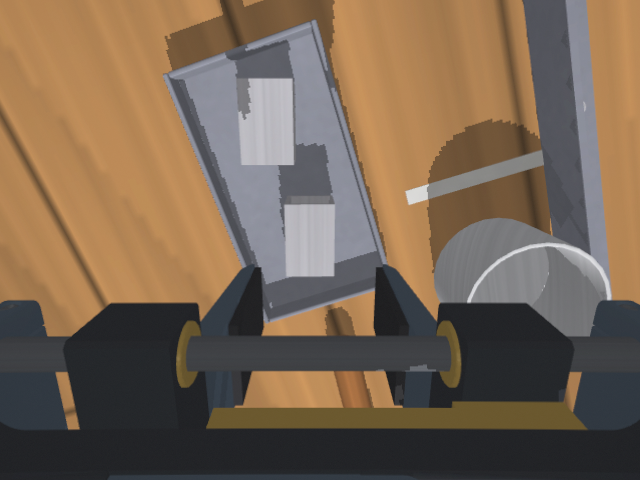

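View pics/t3.png

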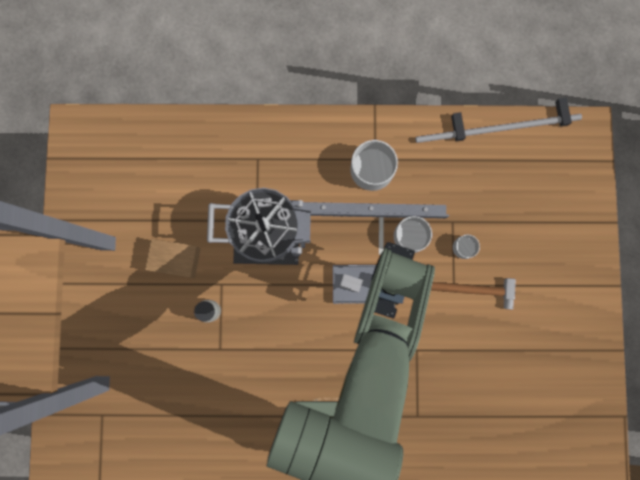

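Both offcuts are in the tray (wrist (266,120) and (310,238)). Next I'll look at the tin from its far side.

```bash
python3 -m handwheel '{"gripper":[0.4,0.4,0.4,0.4,0.4],"offset":[[-30,30,25],[-60,60,50],[-80,90,75],[-100,120,100],[-110,147,125]],"rot":[[-4,0,0],[-8,0,0],[-12,0,0],[-16,0,0],[-17.8,0,0]]}'; python3 -m handwheel '{"gripper":[0.4,0.4],"offset":[[0,0,0],[0,0,0]],"rot":[[0,0,0],[0,0,0]]}'; python3 -c "
from h import *
plan((560,-320,120),0)
im,s=snap('wrist','w7'); np.save('w7.npy',dict(s),allow_pickle=True)"
```

```text
time_s: 7.73
ee_pos: [534.8, -299.1, 233.3]
ee_rot: [64.8, 89.8, -25.0]
force: [1.1, -0.4, 0.3]
gripper_width: 54.8
time_s: 7.9
ee_pos: [534.4, -299.4, 230.6]
ee_rot: [63.9, 89.9, -26.3]
force: [-0.6, -0.0, 0.1]
gripper_width: 54.8
t 7.9 at [ 534.4 -299.4  230.6] phi -0.1 q6 -30.2 w 54.8 F [-0.6 -0.   0.1]
 offset [110.7  25.4  20.5] rot [-0.1  0.  -0.1] or [ 1.799e+02 -1.000e-01 -1.000e-01]
```

View pics/w7.png

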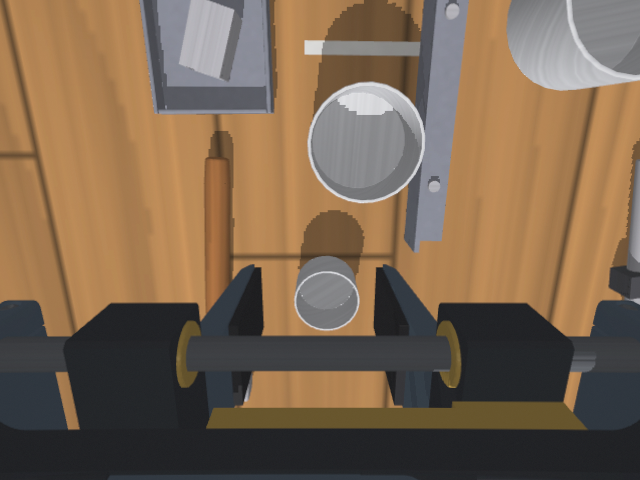

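```bash
python3 - <<'E'
from h import *
s=np.load('w7.npy',allow_pickle=True).item()
P=back('wrist',[(308,143),(424,141),(366,82),(366,202)],70,s);print('tin',P.tolist(), (P[0]+P[1])/2,(P[2]+P[3])/2)
P=back('wrist',[(295,299),(359,299),(327,270),(327,329)],50,s);print('small',P.tolist())
print('fence top inner', back('wrist',[(405,236),(428,10)],45,s),'foot inner',back('wrist',[(413,250)],0,s))
print('line',back('wrist',[(304,47),(420,47)],0,s))
print('tray',back('wrist',[(157,112),(274,112)],25,s))
print('hammer end',back('wrist',[(216,158)],20,s))
E
python3 - <<'E'
import sys; sys.path.insert(0,'.')
from h import *
im=cv2.imread('pics/w7.png')[:,:,::-1]
import os; os.chdir('.'); crop(im,'w7a',290,20,470,260)
E
```

```text
tin [[526.2, -232.0, 70.0], [624.2, -230.8, 70.0], [573.6, -184.4, 70.0], [577.0, -282.8, 70.0]] [ 575.2 -231.4   70. ] [ 575.3 -233.6   70. ]
small [[510.9, -386.3, 50.0], [575.8, -386.5, 50.0], [543.2, -355.0, 50.0], [543.5, -420.5, 50.0]]
fence top inner [[ 619.4 -321.6   45. ]
 [ 625.8 -127.2   45. ]] foot inner [[ 640.1 -351.     0. ]]
line [[ 521.6 -146.3    0. ]
 [ 632.4 -146.8    0. ]]
tray [[ 384.  -205.7   25. ]
 [ 493.5 -205.8   25. ]]
hammer end [[ 434.3 -248.4   20. ]]
w7a scale 2.5
```

View pics/w7a.png

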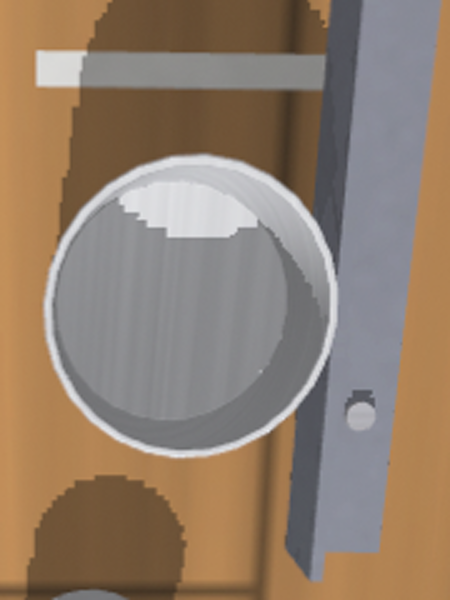

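```bash
python3 - <<'E'
from h import *
s=np.load('w7.npy',allow_pickle=True).item()
C=lambda u,v:(290+u/2.5,20+v/2.5)
print('top',back('wrist',[C(323,580),C(352,200),C(361,0)],45,s).tolist())
print('foot',back('wrist',[C(287,547),C(317,200),C(326,85)],0,s).tolist())
E
```

```text
top [[634.5, -338.1, 45.0], [634.2, -196.9, 45.0], [631.8, -134.6, 45.0]]
foot [[630.1, -338.0, 0.0], [632.9, -194.2, 0.0], [633.2, -152.9, 0.0]]
```

The middle-sized tin (wrist (366,142)) measures 98 mm across and sits at (575,-232), about 8 mm off the fence. The small tin (327,299) measures 65 mm, and the large one is at (605,40). The fence face is at x≈633 and ends at y=-338, so station y=0 is at world y≈182. I'll push the tin from behind with both fingers.

```bash
python3 -m handwheel '{"gripper":[0.4,0.4,0.4,0.4,0.4],"offset":[[35,15,4],[70,35,8],[110,49,12],[110,49,12],[110,49,12]],"rot":[[0,0,0],[0,0,0],[0,0,0],[0,0,0],[0,0,0]]}'; python3 -c "
from h import *
plan((583.5,-312,30),0)"
```

```text
time_s: 8.37
ee_pos: [580.5, -307.5, 117.5]
ee_rot: [-119.2, 89.6, 150.9]
force: [-0.7, -0.2, 1.3]
gripper_width: 54.6
t 8.37 at [ 580.5 -307.5  117.5] phi 0.1 q6 -29.0 w 54.6 F [-0.7 -0.2  1.3]
 offset [87.4  3.6  4.8] rot [ 0.1 -0.2  0.4] or [-179.9   -0.6   -0.3]
```

```bash
python3 -m handwheel '{"gripper":[0.4,0.4,0.4,0.4,0.4],"offset":[[25,3,4],[55,3,4],[80,3,4],[87,3,4],[87,3,4]],"rot":[[0,0,0],[0,0,0],[0,0,0],[0,0,0],[0,0,0]]}'; python3 -c "
from h import *
plan((583.5,-290,30),0)
im,s=snap('wrist','w8')"
```

```text
time_s: 8.78
ee_pos: [584.6, -313.1, 33.7]
ee_rot: [-117.9, 89.9, 152.1]
force: [-0.2, -0.6, -0.6]
gripper_width: 54.3
t 8.78 at [ 584.6 -313.1   33.7] phi 0.0 q6 -29.2 w 54.3 F [-0.2 -0.6 -0.6]
 offset [  3.7  -1.1 -23.1] rot [ 0.  -0.   0.1] or [-1.8e+02 -1.0e-01 -1.0e-01]
```

View pics/w8.png

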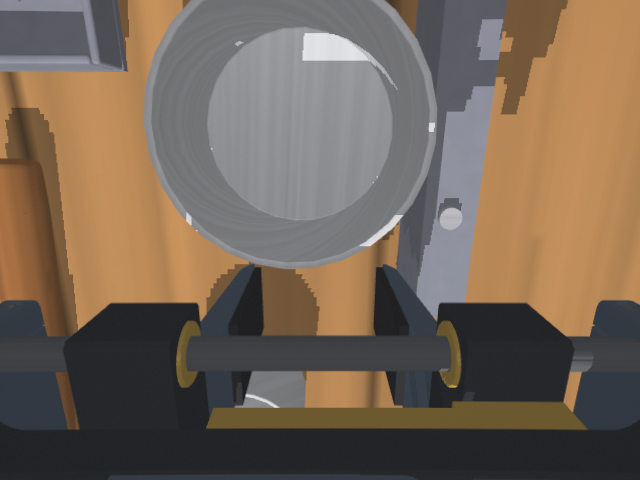

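```bash
python3 -m handwheel '{"gripper":[0.4,0.4,0.4,0.4,0.4],"offset":[[3,0,-9],[3,0,-17],[3,0,-24],[3,0,-31],[3,0,-38]],"rot":[[0,0,0],[0,0,0],[0,0,0],[0,0,0],[0,0,0]]}'; python3 -m handwheel '{"gripper":[0.4,0.4,0.4,0.4,0.4],"offset":[[0,0,-7],[0,0,-14],[0,0,-21],[0,0,-28],[0,0,-35]],"rot":[[0,0,0],[0,0,0],[0,0,0],[0,0,0],[0,0,0]]}'; python3 -c "
from h import *
plan((583.5,-34,30),0)
im,s=snap('wrist','w9')"
```

```text
time_s: 9.25
ee_pos: [586.3, -275.8, 31.7]
ee_rot: [43.2, 89.8, -46.7]
force: [-2.3, -3.4, 2.3]
gripper_width: 54.6
time_s: 9.67
ee_pos: [582.3, -241.1, 29.9]
ee_rot: [-80.4, 89.6, -170.3]
force: [-7.0, -8.7, 3.5]
gripper_width: 54.8
t 9.67 at [ 582.3 -241.1   29.9] phi 0.1 q6 -23.4 w 54.8 F [-7.  -8.7  3.5]
 offset [  -0.4    1.6 -207.1] rot [0.1 0.1 0.4] or [-1.799e+02 -6.000e-01  1.000e-01]
```

View pics/w9.png

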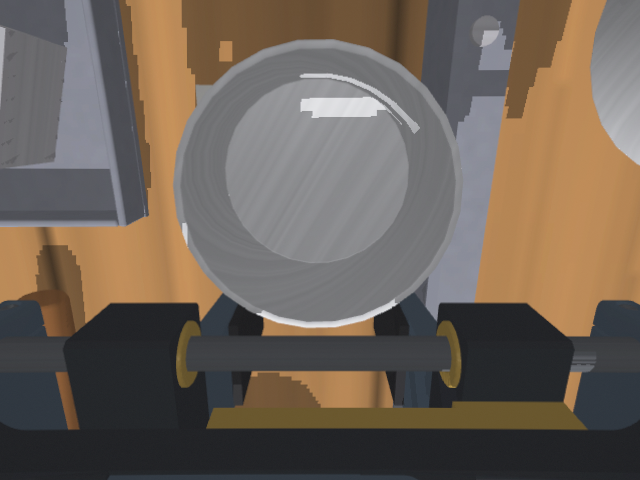

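The tin is cradled centrally between the fingers (rim centre (318,183)) and touching the fence (side force 7 N). Continuing.

```bash
python3 -m handwheel '{"gripper":[0.4,0.4,0.4,0.4,0.4],"offset":[[0,0,-10],[0,0,-20],[0,0,-30],[0,0,-40],[0,0,-50]],"rot":[[0,0,0],[0,0,0],[0,0,0],[0,0,0],[0,0,0]]}'; python3 -m handwheel '{"gripper":[0.4,0.4,0.4,0.4,0.4],"offset":[[0,0,-10],[0,0,-20],[0,0,-30],[0,0,-40],[0,0,-50]],"rot":[[0,0,0],[0,0,0],[0,0,0],[0,0,0],[0,0,0]]}'; python3 -c "
from h import *
plan((583.5,-34,30),0)
im,s=snap('wrist','w10')"
```

```text
time_s: 10.13
ee_pos: [582.9, -190.8, 29.8]
ee_rot: [-79.9, 89.7, -169.8]
force: [-5.1, -6.4, 2.0]
gripper_width: 54.8
time_s: 10.55
ee_pos: [583.6, -140.2, 29.7]
ee_rot: [-85.6, 89.8, -175.5]
force: [-3.7, -4.8, 0.7]
gripper_width: 54.8
t 10.55 at [ 583.6 -140.2   29.7] phi 0.0 q6 -14.5 w 54.8 F [-3.7 -4.8  0.7]
 offset [  -0.3    0.  -106.2] rot [0.  0.  0.2] or [-180.    -0.4    0. ]
```

View pics/w10.png

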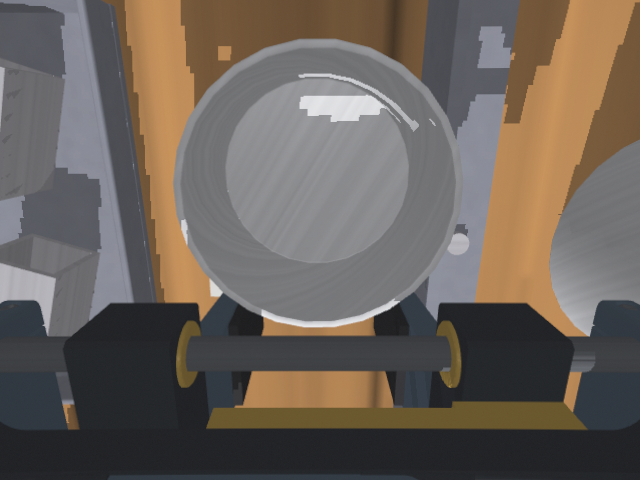

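```bash
python3 -m handwheel '{"gripper":[0.4,0.4,0.4,0.4,0.4],"offset":[[0,0,-10],[0,0,-20],[0,0.5,-30],[0,0.5,-40],[0,1,-50]],"rot":[[0,0,0],[0,0,0],[0,0,0],[0,0,0],[0,0,0]]}'; python3 -m handwheel '{"gripper":[0.4,0.4,0.4,0.4,0.4],"offset":[[0,0,-8],[0,0,-16],[0,0.5,-24],[0,0.5,-31],[0,1,-37]],"rot":[[0,0,0],[0,0,0],[0,0,0],[0,0,0],[0,0,0]]}'; python3 -c "
from h import *
plan((583.5,-34,30),0)
im,s=snap('wrist','w11');snap('scene','s11')"
```

```text
time_s: 11.02
ee_pos: [584.3, -91.4, 30.0]
ee_rot: [-69.4, 89.7, -159.4]
force: [-5.6, -8.0, 4.3]
gripper_width: 54.7
time_s: 11.43
ee_pos: [584.9, -54.5, 30.0]
ee_rot: [-69.0, 89.7, -159.0]
force: [-6.7, -8.7, 4.7]
gripper_width: 54.9
t 11.43 at [584.9 -54.5  30. ] phi 0.1 q6 -6.3 w 54.9 F [-6.7 -8.7  4.7]
 offset [ -0.   -1.3 -20.5] rot [0.1 0.1 0.3] or [-179.9   -0.5    0.2]
```

View pics/w11.png

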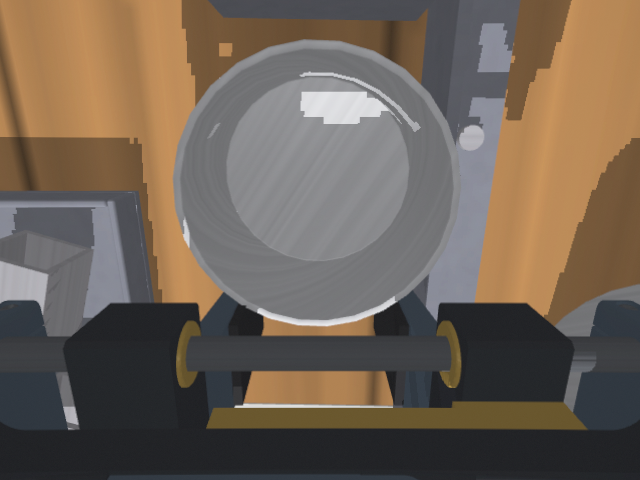

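View pics/s11.png

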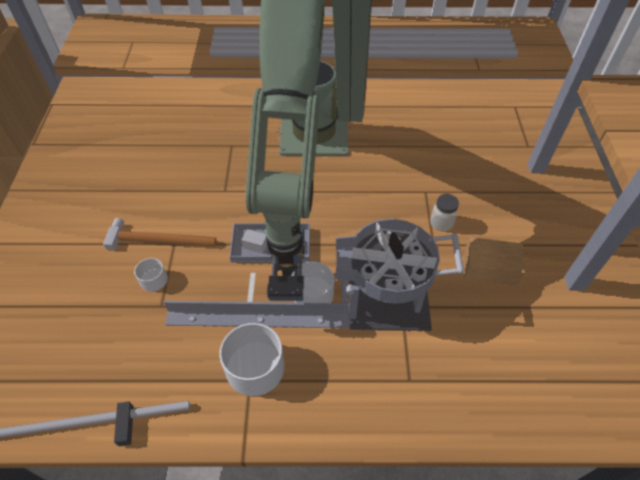

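```bash
python3 -m handwheel '{"gripper":[0.4,0.4,0.4,0.4,0.4],"offset":[[0,0,-4],[0,0,-8],[0,0,-12],[0,0,-15],[0,0,-17]],"rot":[[0,0,0],[0,0,0],[0,0,0],[0,0,0],[0,0,0]]}'; python3 -m handwheel '{"gripper":[0.4,0.4],"offset":[[0,0,-2],[0,0,-3]],"rot":[[0,0,0],[0,0,0]]}'
```

```text
time_s: 11.95
ee_pos: [585.0, -37.5, 29.9]
ee_rot: [-72.0, 89.7, -162.0]
force: [-5.4, -6.4, 4.4]
gripper_width: 54.8
time_s: 12.12
ee_pos: [585.0, -34.6, 29.9]
ee_rot: [-72.3, 89.7, -162.2]
force: [-4.0, -6.5, 3.1]
gripper_width: 54.8
```

```bash
python3 -m handwheel '{"gripper":[0.4,0.4],"offset":[[0,0,-1.5],[0,0,-2.5]],"rot":[[0,0,0],[0,0,0]]}';  python3 -m handwheel '{"gripper":[0.4,0.4],"offset":[[0,0,-1.5],[0,0,-2.5]],"rot":[[0,0,0],[0,0,0]]}'
```

```text
time_s: 12.28
ee_pos: [585.1, -32.7, 30.0]
ee_rot: [-62.1, 89.7, -152.0]
force: [-5.3, -9.9, 3.9]
gripper_width: 54.8
time_s: 12.45
ee_pos: [585.3, -32.4, 30.3]
ee_rot: [-35.8, 89.5, -125.6]
force: [-6.1, -18.2, 6.0]
gripper_width: 54.8
```

The tin hit the stop: the y force jumped to 18 N and motion stalled at -32.4. Backing off to check.

```bash
python3 -m handwheel '{"gripper":[0.4,0.4,0.4,0.4,0.4],"offset":[[0,0,3],[0,0,12],[0,-1,30],[-20,-1,60],[-50,-1,90]],"rot":[[0,0,0],[0,0,0],[0,0,0],[0,0,0],[0,0,0]]}';python3 -m handwheel '{"gripper":[0.4,0.4,0.4,0.4,0.4],"offset":[[-35,-10,0],[-75,-20,0],[-110,-30,0],[-150,-40,0],[-180,-50,0]],"rot":[[0,0,0],[0,0,0],[0,0,0],[0,0,0],[0,0,0]]}'; python3 -c "
from h import *
plan((583.5,-34,30),0)
im,s=snap('wrist','w12'); np.save('w12.npy',dict(s),allow_pickle=True)"
```

```text
time_s: 12.87
ee_pos: [584.7, -117.7, 77.4]
ee_rot: [-112.7, 89.6, 157.4]
force: [1.2, 1.0, -0.1]
gripper_width: 54.7
time_s: 13.28
ee_pos: [537.0, -118.0, 263.0]
ee_rot: [96.5, 89.8, 6.5]
force: [0.9, -0.8, 0.2]
gripper_width: 54.5
t 13.28 at [ 537. -118.  263.] phi -0.0 q6 -13.7 w 54.5 F [ 0.9 -0.8  0.2]
 offset [233.3  45.5 -83.9] rot [-0.  -0.  -0.2] or [180.   -0.4   0. ]
```

View pics/w12.png

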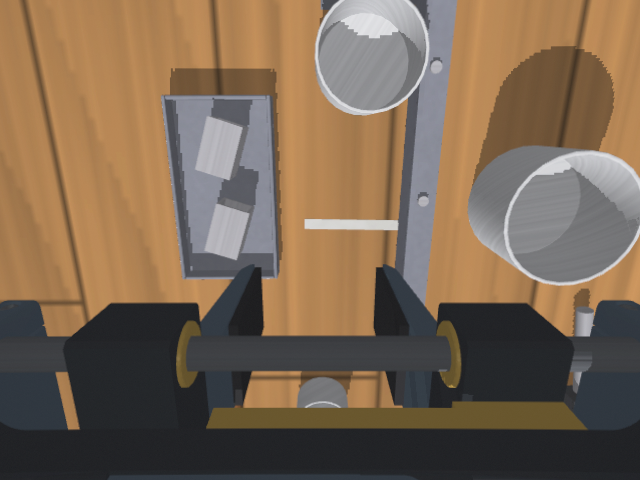

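```bash
python3 - <<'E'
from h import *
s=np.load('w12.npy',allow_pickle=True).item()
print(back('wrist',[(316,52),(430,52),(373,115)],70,s).tolist(),'tray/line',back('wrist',[(304,224),(398,225)],0,s).tolist())
plan((583,130,310),0)
E
```

```text
[[536.0, 24.7, 70.0], [635.1, 24.5, 70.0], [587.8, -27.2, 70.0]] tray/line [[521.3, -147.4, 0.0], [632.2, -148.8, 0.0]]
t 13.33 at [ 537.9 -118.5  269.1] phi 0.0 q6 -13.7 w 55.2 F [0.3 0.1 4.3]
 offset [ -40.9   45.6 -248.4] rot [-0.   0.1 -0.8] or [180.   -1.2  -0.2]
```

The tin is at (585.5,24), which matches the dock estimate of (584,24). Now a look down into the carousel.

```bash
python3 -m handwheel '{"gripper":[0.4,0.4,0.4,0.4,0.4],"offset":[[-35,5,-15],[-50,15,-50],[-50,25,-90],[-50,35,-130],[-50,40,-165]],"rot":[[0,0,0],[0,0,0],[0,0,0],[0,0,0],[0,0,0]]}';python3 -m handwheel '{"gripper":[0.4,0.4,0.4,0.4,0.4],"offset":[[0,2,-35],[0,4,-70],[0,5,-83],[0,5,-83],[0,5,-83]],"rot":[[0,0,0],[0,0,0],[0,0,0],[0,0,0],[0,0,0]]}'; python3 -c "
from h import *
plan((583,130,310),0)
im,s=snap('wrist','w13'); np.save('w13.npy',dict(s),allow_pickle=True)"
```

```text
time_s: 13.75
ee_pos: [577.5, 49.6, 309.7]
ee_rot: [141.9, 89.9, 51.9]
force: [0.4, 0.2, -0.1]
gripper_width: 54.7
time_s: 14.17
ee_pos: [581.5, 130.1, 309.2]
ee_rot: [-46.4, 90.0, -136.3]
force: [0.8, 0.0, -1.0]
gripper_width: 54.3
t 14.17 at [581.5 130.1 309.2] phi 0.1 q6 11.4 w 54.3 F [ 0.8  0.  -1. ]
 offset [-0.8  1.5  0.1] rot [0.1 0.  0. ] or [-1.799e+02 -1.000e-01  1.000e-01]
```

View pics/w13.png

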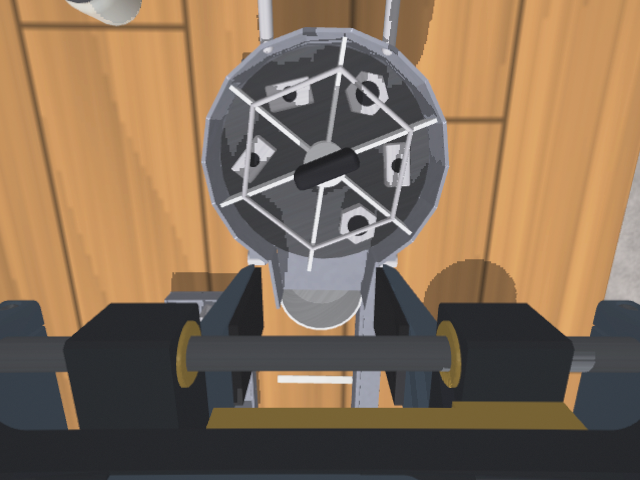

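```bash
python3 - <<'E'
from h import *
im=cv2.imread('pics/w13.png')[:,:,::-1]
crop(im,'w13a',195,20,460,290)
E
```

```text
w13a scale 2.22
```

View pics/w13a.png

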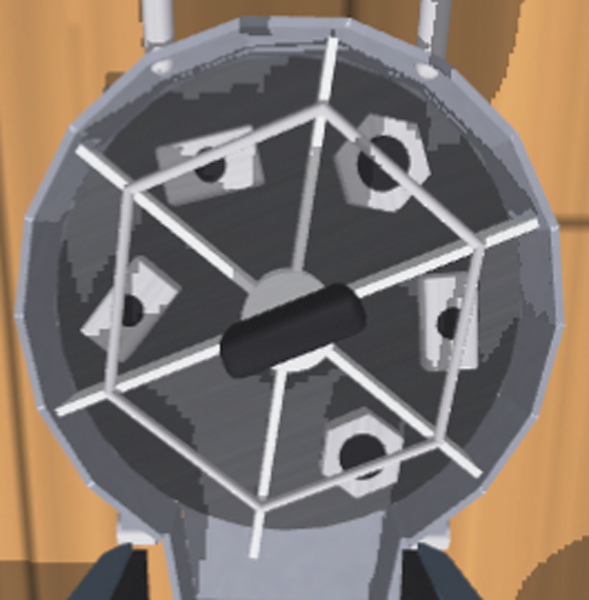

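The carousel holds hexagon nuts at crop (387,163) and (362,455). There are oblongs at (210,165), (130,308) and (450,323), and the lower-left compartment is empty. So there are two hex nuts to tip.

```bash
python3 - <<'E'
from h import *
s=np.load('w13.npy',allow_pickle=True).item()
k=600/270
C=lambda u,v:(195+u/k,20+v/k)
W=back('wrist',[C(333,38),C(537,222),C(480,473),C(254,556),C(60,410),C(80,148)],176,s)
print(W.tolist())
A=np.c_[W[:,:2],np.ones(6)]; sol=np.linalg.lstsq(A,(W[:,:2]**2).sum(1),rcond=None)[0]
c=sol[:2]/2; print('centre',c,'r',np.sqrt(sol[2]+c@c),'mean',W.mean(0))
for P in W: print(np.degrees(np.arctan2(P[1]-c[1],P[0]-c[0])).round(1),end=' ')
print()
N=back('wrist',[C(385,163),C(362,455)],156,s); print('nuts',N.tolist(),[np.degrees(np.arctan2(P[1]-c[1],P[0]-c[0])).round(1) for P in N])
g=back('wrist',[C(232,362),C(356,300)],205,s); print('grip',g.tolist(), g.mean(0))
print('bar sides',back('wrist',[(265,0),(392,0)],180,s))
E
```

```text
[[600.4, 272.3, 176.0], [671.6, 215.7, 176.0], [658.5, 126.2, 176.0], [573.8, 92.9, 176.0], [503.2, 150.0, 176.0], [516.4, 239.2, 176.0]]
centre [587.43966156 182.60233973] r 90.61324945155046 mean [587.31666667 182.71666667 176.        ]
81.8 21.5 -38.4 -98.6 -158.8 141.5 
nuts [[621.2, 236.1, 156.0], [616.4, 128.0, 156.0]] [np.float64(57.7), np.float64(-62.1)]
grip [[567.8, 171.9, 205.0], [607.6, 191.7, 205.0]] [587.7 181.8 205. ]
bar sides [[544.5 294.3 180. ]
 [632.2 294.4 180. ]]
```

```bash
python3 -m handwheel '{"gripper":[0.4,0.4,0.4,0.4,0.4],"offset":[[0,2,-20],[0,4,-40],[0,6,-52],[0,6,-52],[0,6,-52]],"rot":[[-7,0,0],[-14,0,0],[-21,0,0],[-28,0,0],[-35,0,0]]}';python3 -m handwheel '{"gripper":[0.4,0.4,0.4,0.4,0.4],"offset":[[0,0,0],[0,0,0],[0,0,0],[0,0,0],[0,0,0]],"rot":[[-7,0,0],[-14,0,0],[-21,0,0],[-28,0,0],[-35,0,0]]}';python3 -m handwheel '{"gripper":[0.4,0.4,0.4,0.4,0.4],"offset":[[0,0,0],[0,0,0],[0,0,0],[0,0,0],[0,0,0]],"rot":[[-7,0,0],[-14,0,0],[-21,0,0],[-28,0,0],[-35,0,0]]}';python3 -m handwheel '{"gripper":[0.4,0.4],"offset":[[0,0,0],[0,0,0]],"rot":[[-6.7,0,0],[-6.7,0,0]]}'; python3 -c "
from h import *
plan((587.4,182.6,190),111.7)
im,s=snap('wrist','w14'); np.save('w14.npy',dict(s),allow_pickle=True)"
```

```text
time_s: 14.63
ee_pos: [587.8, 180.6, 309.6]
ee_rot: [-36.7, 90.0, -91.4]
force: [-0.7, -0.3, -0.1]
gripper_width: 54.7
time_s: 15.05
ee_pos: [587.8, 179.6, 309.8]
ee_rot: [-41.6, 90.0, -61.4]
force: [-0.0, -0.1, 0.1]
gripper_width: 55.2
time_s: 15.47
ee_pos: [587.8, 179.7, 309.8]
ee_rot: [-63.1, 90.0, -47.9]
force: [-0.1, -0.1, -0.1]
gripper_width: 55.0
time_s: 15.63
ee_pos: [587.8, 179.8, 309.8]
ee_rot: [-76.6, 90.0, -54.9]
force: [-0.1, 0.0, 0.8]
gripper_width: 54.6
t 15.63 at [587.8 179.8 309.8] phi 111.7 q6 -95.7 w 54.6 F [-0.1  0.   0.8]
 offset [119.8   2.8   0.6] rot [-0.  0.  0.] or [180.   0.  -0.]
```

View pics/w14.png

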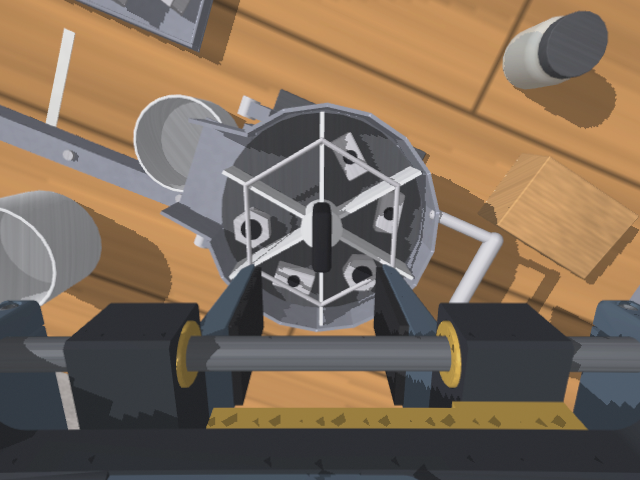

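The fin (321,238) is aligned with the fingers. Descending and gripping.

```bash
python3 -m handwheel '{"gripper":[0.4,0.4,0.4,0.4,0.4],"offset":[[35,2,0],[70,2,0],[100,2,0],[118,2,0],[118,2,0]],"rot":[[0,0,0],[0,0,0],[0,0,0],[0,0,0],[0,0,0]]}';python3 -m handwheel '{"gripper":[1,1,1,1,1],"offset":[[0,0,0],[0,0,0],[0,0,0],[0,0,0],[0,0,0]],"rot":[[0,0,0],[0,0,0],[0,0,0],[0,0,0],[0,0,0]]}' 30; python3 -c "
from h import *
plan((587.4,182.6,190),89.4)"
```

```text
time_s: 16.1
ee_pos: [584.2, 181.8, 187.0]
ee_rot: [176.0, 89.5, -162.5]
force: [-0.4, -0.7, -0.3]
gripper_width: 54.5
time_s: 16.52
ee_pos: [587.4, 183.7, 193.1]
ee_rot: [-8.0, 89.9, 13.7]
force: [1.1, -0.7, -0.3]
gripper_width: 24.4
t 16.52 at [587.4 183.7 193.1] phi 111.7 q6 -95.4 w 24.4 F [ 1.1 -0.7 -0.3]
 offset [ 3.1 -1.  -0.4] rot [22.3  0.1 -0. ] or [-157.7    0.     0.2]
```

```bash
python3 -m handwheel '{"gripper":[1,1,1,1,1],"offset":[[0,0,0],[0,0,0],[0,0,0],[0,0,0],[0,0,0]],"rot":[[0,0,0],[0,0,0],[6,0,0],[12,0,0],[18,0,0]]}' 30;python3 -m handwheel '{"gripper":[1,1,1],"offset":[[0,0,0],[0,0,0],[0,0,0]],"rot":[[4.3,0,0],[4.3,0,0],[4.3,0,0]]}' 30; python3 -c "
from h import *
plan((587.4,182.6,190),89.4)"
```

```text
time_s: 16.93
ee_pos: [587.8, 181.9, 192.5]
ee_rot: [-53.9, 89.8, -50.5]
force: [1.8, -5.9, 1.7]
gripper_width: 13.6
time_s: 17.18
ee_pos: [587.8, 181.8, 192.5]
ee_rot: [-48.9, 89.8, -49.6]
force: [2.0, -5.6, 2.5]
gripper_width: 13.9
t 17.18 at [587.8 181.8 192.5] phi 89.4 q6 -73.1 w 13.9 F [ 2.  -5.6  2.5]
 offset [ 2.5  0.8 -0.4] rot [-0.   0.1  0.2] or [180.    0.3  -0.2]
```

```bash
python3 -m handwheel '{"gripper":[0.4,0.4,0.4,0.4,0.4],"offset":[[0,0,0],[0,0,0],[-30,0,0],[-65,0,0],[-105,0,0]],"rot":[[0,0,0],[0,0,0],[0,0,0],[0,0,0],[0,0,0]]}';python3 -c "
from h import *
plan((588.5,317.6,280),89.4)
im,s=snap('wrist','w15'); np.save('w15.npy',dict(s),allow_pickle=True)"
```

```text
time_s: 17.6
ee_pos: [585.6, 183.8, 296.2]
ee_rot: [-169.5, 89.7, -170.1]
force: [1.4, 0.0, -0.3]
gripper_width: 44.4
t 17.6 at [585.6 183.8 296.2] phi 89.4 q6 -73.1 w 44.4 F [ 1.4  0.  -0.3]
 offset [ 16.1 133.9   1.6] rot [ 0.  -0.3  0. ] or [-1.8e+02 -1.0e-01 -4.0e-01]
```

View pics/w15.png

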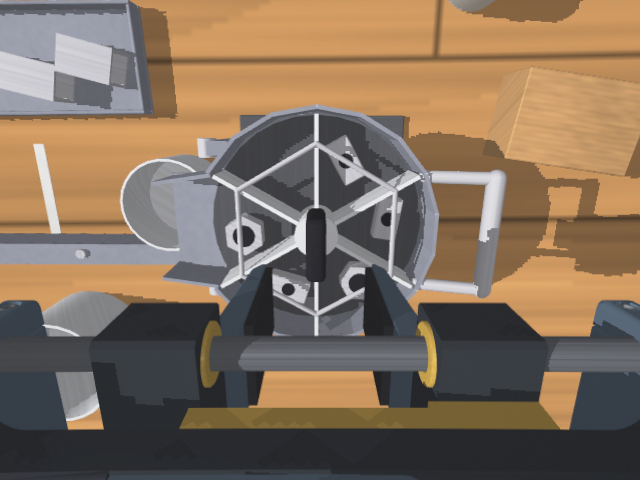

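The hex nut (244,236) now faces the spout squarely. Next I'll measure the bar at (491,235).

```bash
python3 - <<'E'
from h import *
s=np.load('w15.npy',allow_pickle=True).item()
print(back('wrist',[(496,180),(485,291),(488,235),(499,235),(433,235)],180,s))
E
python3 -m handwheel '{"gripper":[0.4,0.4,0.4,0.4,0.4],"offset":[[0,35,0],[0,70,0],[0,105,0],[0,134,0],[0,134,0]],"rot":[[0,0,0],[0,0,0],[0,0,0],[0,0,0],[0,0,0]]}';python3 -c "
from h import *
plan((588.5,317.6,178),89.4)
im,s=snap('wrist','w16'); np.save('w16.npy',dict(s),allow_pickle=True)"
```

```text
[[545.1 318.5 180. ]
 [635.8 320.4 180. ]
 [588.1 317.5 180. ]
 [588.2 326.  180. ]
 [587.6 274.5 180. ]]
time_s: 18.07
ee_pos: [587.2, 323.4, 295.4]
ee_rot: [113.0, 89.8, 112.7]
force: [0.2, -0.9, -0.1]
gripper_width: 54.9
t 18.07 at [587.2 323.4 295.4] phi 89.7 q6 -62.0 w 54.9 F [ 0.2 -0.9 -0.1]
 offset [117.4  -6.2   1.5] rot [ 0.3 -0.1 -0.2] or [-1.797e+02  3.000e-01 -1.000e-01]
```

View pics/w16.png

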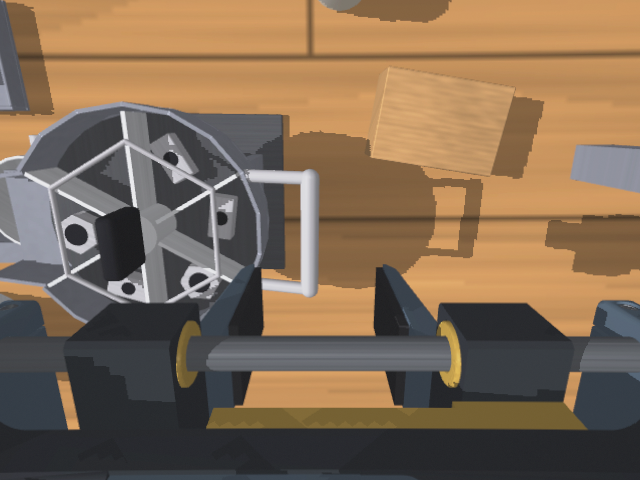

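```bash
python3 -m handwheel '{"gripper":[0.67,0.67,0.67,0.67,0.67],"offset":[[30,-6,0],[60,-6,0],[90,-6,0],[100,-6,0],[100,-6,0]],"rot":[[0,0,0],[0,0,0],[0,0,0],[0,0,0],[0,0,0]]}';python3 -c "
from h import *
plan((588.5,317.3,165),89.4)
im,s=snap('wrist','w17')"
```

```text
time_s: 18.53
ee_pos: [586.6, 310.0, 193.6]
ee_rot: [-150.5, 89.6, -151.1]
force: [-0.1, 0.3, 0.9]
gripper_width: 30.4
t 18.53 at [586.6 310.  193.6] phi 89.4 q6 -62.5 w 30.4 F [-0.1  0.3  0.9]
 offset [28.5  7.4  2. ] rot [-0.  -0.3  0.2] or [180.    0.3   0.5]
```

View pics/w17.png

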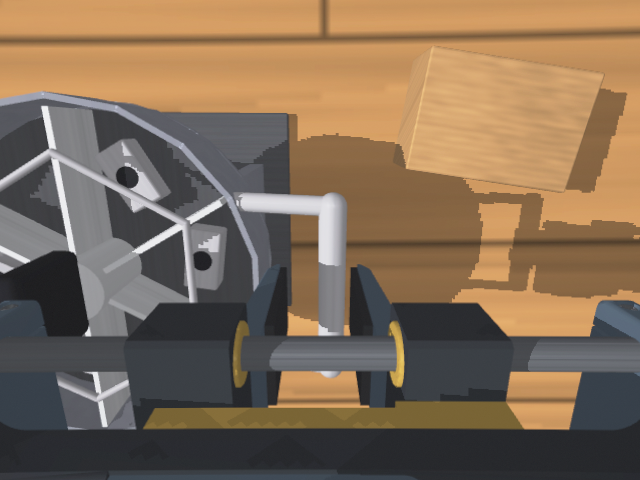

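```bash
python3 -m handwheel '{"gripper":[0.67,0.67,0.67,0.67],"offset":[[0,0,0],[0,0,0],[0,0,0],[0,0,0]],"rot":[[0,0,0],[0,0,0],[0,0,0],[0,0,0]]}';python3 -c "
from h import *
plan((588.5,317.3,165),89.4)"
```

```text
time_s: 18.92
ee_pos: [588.7, 311.8, 198.2]
ee_rot: [25.2, 89.9, 24.7]
force: [-0.1, -0.2, -0.6]
gripper_width: 30.4
t 18.92 at [588.7 311.8 198.2] phi 89.4 q6 -62.5 w 30.4 F [-0.1 -0.2 -0.6]
 offset [33.2  5.4 -0.3] rot [ 0.   0.1 -0.1] or [-1.8e+02  1.0e-01  2.0e-01]
```

```bash
python3 -m handwheel '{"gripper":[0.67,0.67,0.67,0.67,0.67],"offset":[[0,5.4,0],[0,5.4,0],[15,5.4,0],[30,5.4,0],[33,5.4,0]],"rot":[[0,0,0],[0,0,0],[0,0,0],[0,0,0],[0,0,0]]}';python3 -m handwheel '{"gripper":[1,1,1,1,1],"offset":[[0,0,0],[0,0,0],[0,0,0],[0,0,0],[0,0,0]],"rot":[[0,0,0],[0,0,0],[0,0,0],[0,0,0],[0,0,0]]}' 25;python3 -c "
from h import *
plan((588.5,317.3,165),89.4)
im,s=snap('wrist','w18')"
```

```text
time_s: 19.33
ee_pos: [586.9, 316.6, 161.2]
ee_rot: [-151.2, 89.7, -151.8]
force: [-0.7, -0.2, -0.3]
gripper_width: 30.0
time_s: 19.75
ee_pos: [588.7, 316.8, 164.6]
ee_rot: [4.9, 89.9, 4.3]
force: [0.5, -2.6, 1.7]
gripper_width: 13.4
t 19.75 at [588.7 316.8 164.6] phi 89.4 q6 -62.1 w 13.4 F [ 0.5 -2.6  1.7]
 offset [-0.4  0.5 -0.2] rot [-0.   0.1 -0. ] or [ 1.8e+02 -0.0e+00 -1.0e-01]
```

View pics/w18.png

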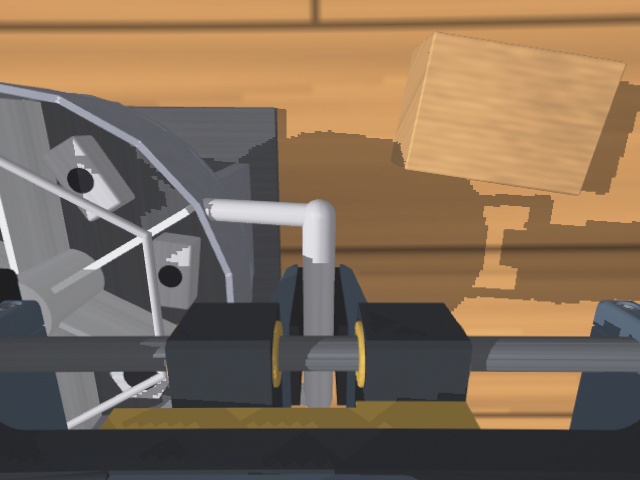

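The bar is gripped (13.4 mm). Working out the arc rows.

```bash
python3 - <<'E'
import numpy as np
th=np.linspace(0,53.6,21); a=np.radians(12.74+th); P=np.c_[-235.8*np.sin(a)+52,235.8*np.cos(a)-230]
for i in range(0,20,5): print(np.degrees(np.radians(th[i+5])).round(1),(P[i+1:i+6]-P[i]).round(1).tolist())
E
```

```text
13.4 [[-10.7, -2.7], [-21.3, -5.9], [-31.7, -9.5], [-41.9, -13.7], [-51.9, -18.3]]
26.8 [[-9.8, -5.1], [-19.3, -10.6], [-28.6, -16.6], [-37.6, -23.0], [-46.2, -29.8]]
40.2 [[-8.3, -7.2], [-16.3, -14.8], [-24.0, -22.8], [-31.2, -31.1], [-38.1, -39.7]]
53.6 [[-6.4, -9.0], [-12.5, -18.2], [-18.0, -27.7], [-23.1, -37.5], [-27.8, -47.5]]
```

```bash
python3 -m handwheel '{"gripper":[1,1,1,1,1],"offset":[[-10.7,-2.7,0],[-21.3,-5.9,0],[-31.7,-9.5,0],[-41.9,-13.7,0],[-51.9,-18.3,0]],"rot":[[0,0,0],[0,0,0],[0,0,0],[0,0,0],[0,0,0]]}' 25;python3 -m handwheel '{"gripper":[1,1,1,1,1],"offset":[[-9.8,-5.1,0],[-19.3,-10.6,0],[-28.6,-16.6,0],[-37.6,-23,0],[-46.2,-29.8,0]],"rot":[[0,0,0],[0,0,0],[0,0,0],[0,0,0],[0,0,0]]}' 25; python3 -c "
from h import *
snap('scene','s19')"
```

```text
time_s: 20.22
ee_pos: [588.3, 299.1, 216.8]
ee_rot: [63.5, 89.9, 62.9]
force: [3.9, 3.8, -7.1]
gripper_width: 13.2
time_s: 20.63
ee_pos: [587.9, 270.2, 263.9]
ee_rot: [64.8, 89.7, 64.2]
force: [3.4, 6.0, -4.9]
gripper_width: 13.1
```

View pics/s19.png

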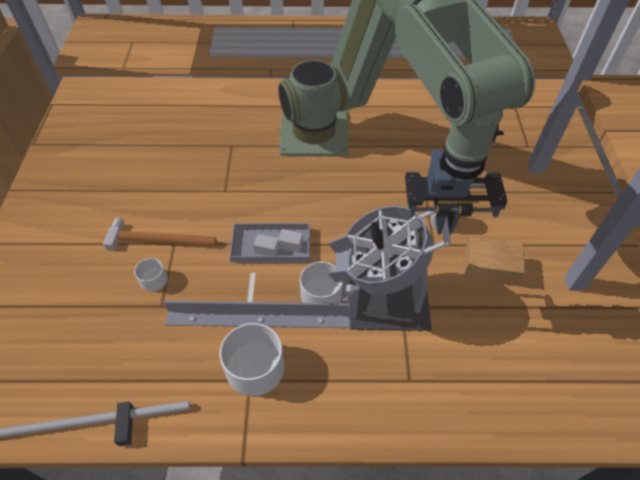

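The carousel is tilting with the bar. Continuing to full tip.

```bash
python3 -m handwheel '{"gripper":[1,1,1,1,1],"offset":[[-8.3,-7.2,0],[-16.3,-14.8,0],[-24,-22.8,0],[-31.2,-31.1,0],[-38.1,-39.7,0]],"rot":[[0,0,0],[0,0,0],[0,0,0],[0,0,0],[0,0,0]]}' 25;python3 -m handwheel '{"gripper":[1,1,1,1,1],"offset":[[-6.4,-9,0],[-12.5,-18.2,0],[-18,-27.7,0],[-23.1,-37.5,0],[-27,-46,0]],"rot":[[0,0,0],[0,0,0],[0,0,0],[0,0,0],[0,0,0]]}' 25; python3 -m handwheel '{"gripper":[1,1,1,1,1],"offset":[[0,0,0],[0,0,0],[0,0,0],[0,0,0],[0,0,0]],"rot":[[0,0,0],[0,0,0],[0,0,0],[0,0,0],[0,0,0]]}'; python3 -c "
from h import *
im,s=snap('scene','s20');crop(im,'s20a',220,160,520,340)
snap('wrist','w20')"
```

```text
time_s: 21.1
ee_pos: [587.3, 232.1, 302.9]
ee_rot: [66.1, 89.5, 65.6]
force: [2.1, 9.1, 2.0]
gripper_width: 13.4
time_s: 21.52
ee_pos: [586.7, 186.7, 332.2]
ee_rot: [58.0, 89.3, 57.6]
force: [-0.7, 10.6, 10.4]
gripper_width: 13.5
time_s: 21.93
ee_pos: [586.7, 186.2, 332.3]
ee_rot: [51.0, 89.4, 50.5]
force: [0.3, 7.9, 10.7]
gripper_width: 13.6
s20a scale 2.67
```

View pics/s20a.png

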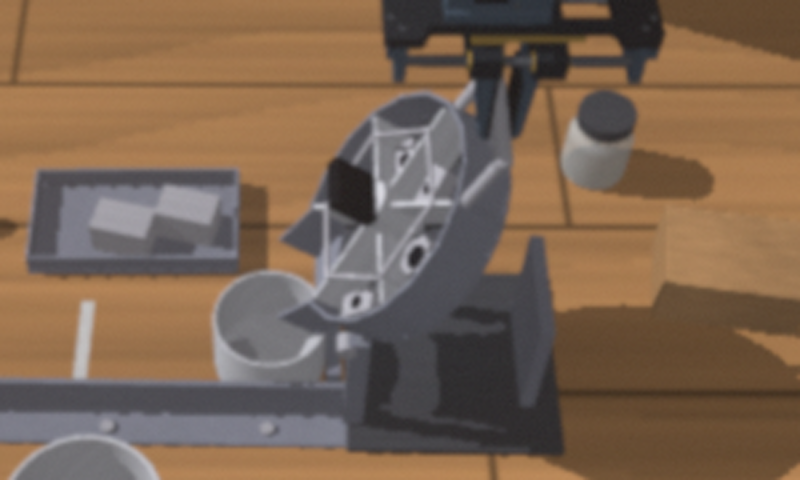

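View pics/w20.png

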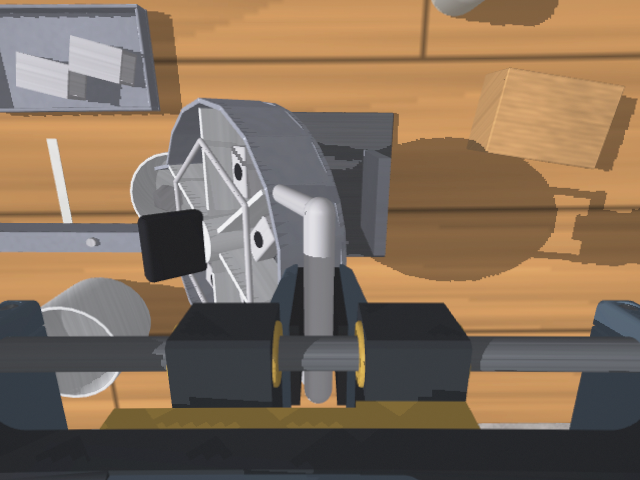

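```bash
python3 -m handwheel '{"gripper":[1,1,1,1,1],"offset":[[0,0,0],[4.7,10,0],[9.8,19.8,0],[15.3,29.3,0],[21.4,38.5,0]],"rot":[[0,0,0],[0,0,0],[0,0,0],[0,0,0],[0,0,0]]}' 25;python3 -m handwheel '{"gripper":[1,1,1,1,1],"offset":[[6,8,0],[12.9,16.6,0],[20.1,24.9,0],[27.8,32.9,0],[35.8,40.5,0]],"rot":[[0,0,0],[0,0,0],[0,0,0],[0,0,0],[0,0,0]]}' 25;python3 -m handwheel '{"gripper":[1,1,1,1,1],"offset":[[8,7.2,0],[16.6,14,0],[25.6,20.4,0],[34.9,26.4,0],[44.4,31.9,0]],"rot":[[0,0,0],[0,0,0],[0,0,0],[0,0,0],[0,0,0]]}' 25; python3 -c "
from h import *
im,s=snap('scene','s21');crop(im,'s21a',220,160,520,340)
print(s['ee_pos'])"
```

```text
time_s: 22.45
ee_pos: [587.3, 223.6, 309.7]
ee_rot: [39.1, 89.6, 38.6]
force: [0.9, 4.8, 5.7]
gripper_width: 12.7
time_s: 22.87
ee_pos: [587.9, 263.7, 272.1]
ee_rot: [39.7, 89.7, 39.2]
force: [1.4, 4.7, 2.2]
gripper_width: 13.3
time_s: 23.28
ee_pos: [588.3, 294.9, 225.4]
ee_rot: [28.9, 89.9, 28.3]
force: [3.3, 3.0, -1.1]
gripper_width: 13.2
s21a scale 2.67
[588.26983776 294.93713872 225.38774771]
```

View pics/s21a.png

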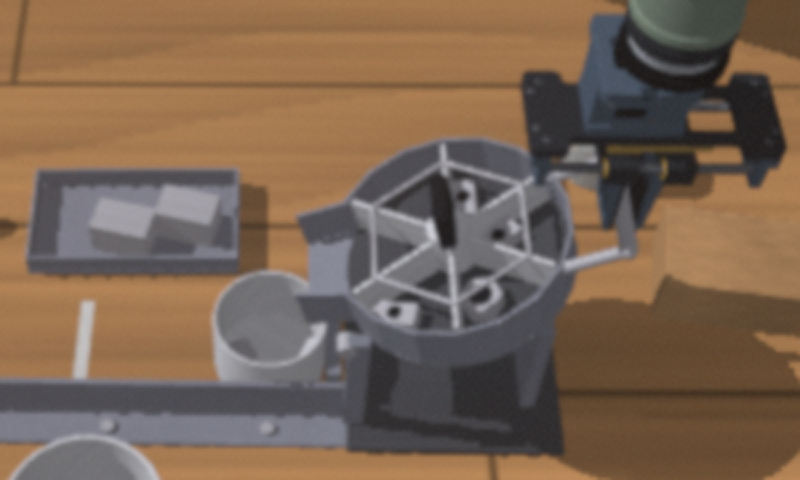

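The compartment at the spout is empty. Lowering the rest of the way.

```bash
python3 -m handwheel '{"gripper":[1,1,1,1,1],"offset":[[10,4.8,0],[20,9.2,0],[30.3,13.1,0],[41,16.6,0],[51.5,19.7,0]],"rot":[[0,0,0],[0,0,0],[0,0,0],[0,0,0],[0,0,0]]}' 25;python3 -m handwheel '{"gripper":[1,1,1,0.67,0.67],"offset":[[7,1.7,0],[9,2,0],[9,2,0],[9,2,0],[9,2,0]],"rot":[[0,0,0],[0,0,0],[0,0,0],[0,0,0],[0,0,0]]}' 25;python3 -m handwheel '{"gripper":[0.67,0.67,0.67,0.67,0.67],"offset":[[0,0,0],[-20,0,0],[-55,0,0],[-95,0,0],[-130,0,0]],"rot":[[0,0,0],[0,0,0],[0,0,0],[0,0,0],[0,0,0]]}'; python3 -c "
from h import *
plan((587.4,182.6,192),89.4)
im,s=snap('wrist','w22')"
```

```text
time_s: 23.75
ee_pos: [588.6, 314.8, 173.0]
ee_rot: [42.1, 89.9, 41.5]
force: [3.1, 4.5, -0.5]
gripper_width: 13.0
time_s: 24.17
ee_pos: [587.2, 314.5, 164.1]
ee_rot: [-128.9, 89.8, -129.4]
force: [-0.6, -0.2, 0.4]
gripper_width: 24.1
time_s: 24.58
ee_pos: [587.6, 314.8, 296.4]
ee_rot: [-123.8, 89.9, -124.5]
force: [-0.1, -0.8, 0.1]
gripper_width: 30.0
t 24.58 at [587.6 314.8 296.4] phi 89.4 q6 -62.2 w 30.0 F [-0.1 -0.8  0.1]
 offset [ 104.6 -132.     1.3] rot [-0.  -0.1  0.1] or [1.8e+02 2.0e-01 1.0e-01]
```

View pics/w22.png

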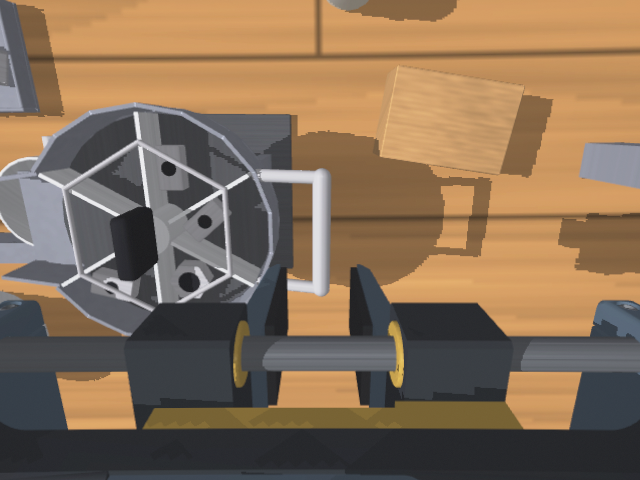

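```bash
python3 -m handwheel '{"gripper":[0.4,0.4,0.4,0.4,0.4],"offset":[[-10,-35,0],[-10,-70,0],[-10,-105,0],[-10,-132,0],[-10,-132,0]],"rot":[[0,0,0],[0,0,0],[0,0,0],[0,0,0],[0,0,0]]}';python3 -m handwheel '{"gripper":[0.4,0.4],"offset":[[0,0,0],[0,0,0]],"rot":[[0,0,0],[0,0,0]]}';python3 -c "
from h import *
plan((587.4,182.6,192),89.4)
im,s=snap('wrist','w23');np.save('w23.npy',dict(s),allow_pickle=True)
crop(im,'w23a',100,90,460,340)"
```

```text
time_s: 25.05
ee_pos: [586.1, 178.3, 304.9]
ee_rot: [-104.2, 89.8, -105.1]
force: [-0.1, 0.1, -0.6]
gripper_width: 54.4
time_s: 25.22
ee_pos: [586.6, 183.9, 304.5]
ee_rot: [177.0, 90.0, 176.4]
force: [0.2, 0.2, 0.5]
gripper_width: 54.4
t 25.22 at [586.6 183.9 304.5] phi 89.4 q6 -73.1 w 54.4 F [0.2 0.2 0.5]
 offset [112.5  -1.3   0.9] rot [-0. -0. -0.] or [ 1.8e+02 -0.0e+00  1.0e-01]
w23a scale 2.22
```

View pics/w23a.png

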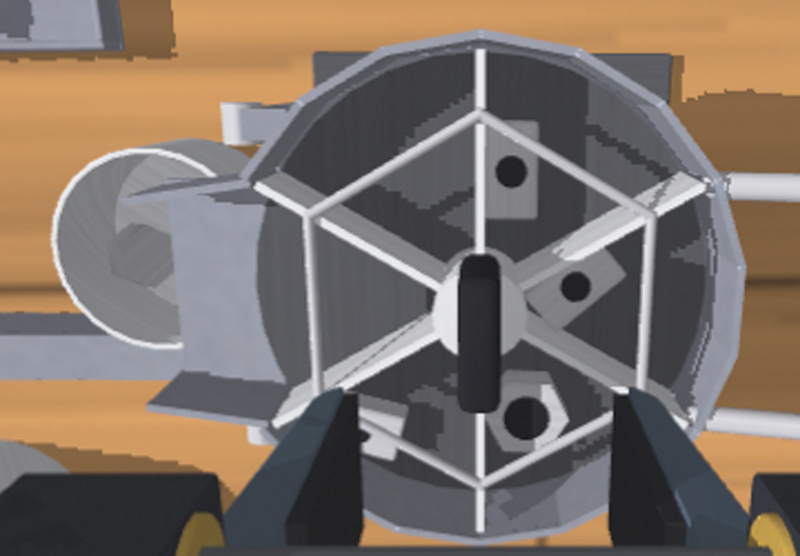

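The first nut lies in the tin (crop (145,255)). The second hex at (527,418) needs -120°. Gripping the fin.

```bash
python3 -m handwheel '{"gripper":[0.4,0.4,0.4,0.4,0.4],"offset":[[35,-1,0],[70,-1,0],[100,-1,0],[112,-1,0],[112,-1,0]],"rot":[[0,0,0],[0,0,0],[0,0,0],[0,0,0],[0,0,0]]}';python3 -m handwheel '{"gripper":[1,1,1,1,1],"offset":[[0,0,0],[0,0,0],[0,0,0],[0,0,0],[0,0,0]],"rot":[[0,0,0],[0,0,0],[0,0,0],[0,0,0],[0,0,0]]}' 30; python3 -m handwheel '{"gripper":[1,1,1,1,1],"offset":[[0,0,0],[0,0,0],[0,0,0],[0,0,0],[0,0,0]],"rot":[[0,0,0],[6,0,0],[12,0,0],[18,0,0],[24,0,0]]}';python3 -m handwheel '{"gripper":[1,1,1,1,1],"offset":[[0,0,0],[0,0,0],[0,0,0],[0,0,0],[0,0,0]],"rot":[[6,0,0],[12,0,0],[18,0,0],[24,0,0],[30,0,0]]}'; python3 -c "
from h import *
plan((587.4,182.6,192),-30.6)"
```

```text
time_s: 25.68
ee_pos: [584.3, 183.5, 188.4]
ee_rot: [-163.9, 89.5, -164.4]
force: [-0.3, -0.0, -0.1]
gripper_width: 54.5
time_s: 26.1
ee_pos: [587.3, 183.0, 194.0]
ee_rot: [14.4, 89.9, 13.8]
force: [0.3, -0.2, 0.2]
gripper_width: 24.1
time_s: 26.52
ee_pos: [587.1, 181.7, 193.4]
ee_rot: [-38.0, 89.9, -62.9]
force: [0.2, -3.1, 1.6]
gripper_width: 14.2
time_s: 26.93
ee_pos: [586.9, 181.5, 193.4]
ee_rot: [-18.8, 89.9, -73.7]
force: [-0.1, -3.2, 2.0]
gripper_width: 14.3
t 26.93 at [586.9 181.5 193.4] phi 35.1 q6 -18.9 w 14.3 F [-0.1 -3.2  2. ]
 offset [ 1.4  1.  -0.6] rot [65.7  0.1 -0. ] or [-114.3    0.     0.2]
```

```bash
python3 -m handwheel '{"gripper":[1,1,1,1,1],"offset":[[0,0,0],[0,0,0],[0,0,0],[0,0,0],[0,0,0]],"rot":[[6,0,0],[12,0,0],[18,0,0],[24,0,0],[30,0,0]]}';python3 -m handwheel '{"gripper":[1,1,1,1,1],"offset":[[0,0,0],[0,0,0],[0,0,0],[0,0,0],[0,0,0]],"rot":[[6,0,0],[12,0,0],[18,0,0],[24,0,0],[30,0,0]]}';python3 -m handwheel '{"gripper":[1,1,1,1,1],"offset":[[0,0,0],[0,0,0],[0,0,0],[0,0,0],[0,0,0]],"rot":[[5,0,0],[6,0,0],[6,0,0],[6,0,0],[6,0,0]]}'; python3 -m handwheel '{"gripper":[0.4,0.4,0.4,0.4,0.4],"offset":[[0,0,0],[0,0,0],[-30,0,0],[-65,0,0],[-105,0,0]],"rot":[[0,0,0],[0,0,0],[0,0,0],[0,0,0],[0,0,0]]}'; python3 -c "
from h import *
plan((587.4,182.6,300),89.4)"
```

```text
time_s: 27.35
ee_pos: [586.8, 181.4, 193.4]
ee_rot: [-1.1, 89.9, -85.9]
force: [-0.3, -3.1, 1.6]
gripper_width: 14.3
time_s: 27.77
ee_pos: [586.5, 181.4, 193.4]
ee_rot: [17.1, 89.9, -97.8]
force: [-1.0, -4.1, 3.3]
gripper_width: 14.0
time_s: 28.18
ee_pos: [586.5, 181.5, 193.4]
ee_rot: [20.7, 89.9, -99.8]
force: [-1.8, -6.6, 4.1]
gripper_width: 13.6
time_s: 28.6
ee_pos: [586.0, 183.1, 297.1]
ee_rot: [-54.6, 89.8, -175.1]
force: [1.0, -0.2, 0.7]
gripper_width: 44.5
t 28.6 at [586.  183.1 297.1] phi -30.5 q6 46.8 w 44.5 F [ 1.  -0.2  0.7]
 offset [-2.9  1.5 -0.2] rot [-1.199e+02 -1.000e-01  2.000e-01] or [60.1  0.2  0.1]
```

```bash
python3 -m handwheel '{"gripper":[0.4,0.4,0.4,0.4,0.4],"offset":[[0,0,0],[0,0,0],[0,0,0],[0,0,0],[0,0,0]],"rot":[[-7,0,0],[-14,0,0],[-21,0,0],[-28,0,0],[-35,0,0]]}';python3 -m handwheel '{"gripper":[0.4,0.4,0.4,0.4,0.4],"offset":[[0,0,0],[0,0,0],[0,0,0],[0,0,0],[0,0,0]],"rot":[[-7,0,0],[-14,0,0],[-21,0,0],[-28,0,0],[-35,0,0]]}';python3 -m handwheel '{"gripper":[0.4,0.4,0.4,0.4,0.4],"offset":[[0,0,0],[0,0,0],[0,0,0],[0,0,0],[0,0,0]],"rot":[[-7,0,0],[-14,0,0],[-21,0,0],[-28,0,0],[-35,0,0]]}';python3 -m handwheel '{"gripper":[0.4,0.4,0.4,0.4],"offset":[[0,0,0],[0,0,0],[0,0,0],[0,0,0]],"rot":[[-7,0,0],[-15,0,0],[-15,0,0],[-15,0,0]]}'; python3 -c "
from h import *
plan((588.5,317,200),89.4)
im,s=snap('wrist','w24')
crop(im,'w24a',100,90,460,340)"
```

```text
time_s: 29.02
ee_pos: [586.9, 183.4, 297.7]
ee_rot: [156.2, 89.9, 71.0]
force: [-0.1, -0.9, 0.3]
gripper_width: 54.7
time_s: 29.43
ee_pos: [587.0, 183.4, 297.6]
ee_rot: [124.6, 89.9, 74.4]
force: [0.5, -0.2, 0.1]
gripper_width: 54.6
time_s: 29.85
ee_pos: [587.0, 183.5, 297.6]
ee_rot: [92.6, 90.0, 77.5]
force: [-0.4, 0.8, -0.7]
gripper_width: 54.8
time_s: 30.18
ee_pos: [586.9, 183.2, 297.6]
ee_rot: [84.0, 90.0, 83.3]
force: [0.4, 0.5, 0.4]
gripper_width: 55.0
t 30.18 at [586.9 183.2 297.6] phi 89.3 q6 -73.1 w 55.0 F [0.4 0.5 0.4]
 offset [ 97.7 133.7   0. ] rot [-0.1  0.  -0. ] or [179.9  -0.   -0. ]
w24a scale 2.22
```

View pics/w24a.png

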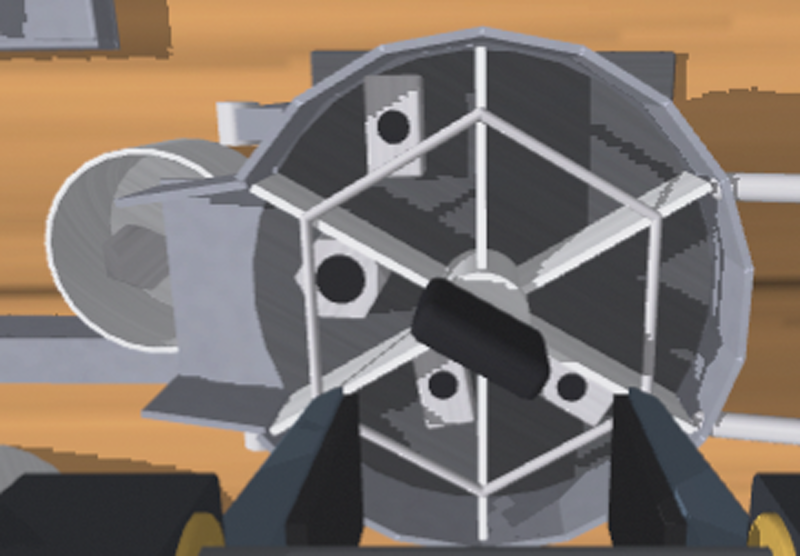

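The second hex (340,278) is now at the spout and centred. Back to the bar.

```bash
python3 -m handwheel '{"gripper":[0.67,0.67,0.67,0.67,0.67],"offset":[[0,35,0],[0,70,0],[0,105,0],[0,134,0],[0,134,0]],"rot":[[0,0,0],[0,0,0],[0,0,0],[0,0,0],[0,0,0]]}';python3 -m handwheel '{"gripper":[0.67,0.67,0.67,0.67,0.67],"offset":[[0,0,0],[30,0,0],[65,0,0],[95,0,0],[95,0,0]],"rot":[[0,0,0],[0,0,0],[0,0,0],[0,0,0],[0,0,0]]}';python3 -m handwheel '{"gripper":[0.67,0.67,0.67],"offset":[[0,0,0],[0,0,0],[0,0,0]],"rot":[[0,0,0],[0,0,0],[0,0,0]]}'; python3 -c "
from h import *
plan((588.5,316.8,164.5),89.4)
im,s=snap('wrist','w25')"
```

```text
time_s: 30.65
ee_pos: [587.5, 322.4, 296.6]
ee_rot: [107.6, 89.8, 107.2]
force: [-0.2, 0.2, 0.4]
gripper_width: 30.4
time_s: 31.07
ee_pos: [584.9, 313.6, 196.1]
ee_rot: [-149.8, 89.2, -150.5]
force: [-1.2, -1.0, -1.5]
gripper_width: 30.1
time_s: 31.32
ee_pos: [589.7, 317.0, 205.8]
ee_rot: [25.9, 89.7, 25.3]
force: [-0.6, 0.1, 1.0]
gripper_width: 30.3
t 31.32 at [589.7 317.  205.8] phi 89.4 q6 -62.1 w 30.3 F [-0.6  0.1  1. ]
 offset [41.3 -0.3 -1.4] rot [-0.   0.3 -0.1] or [180.   -0.2  -0.4]
```

View pics/w25.png

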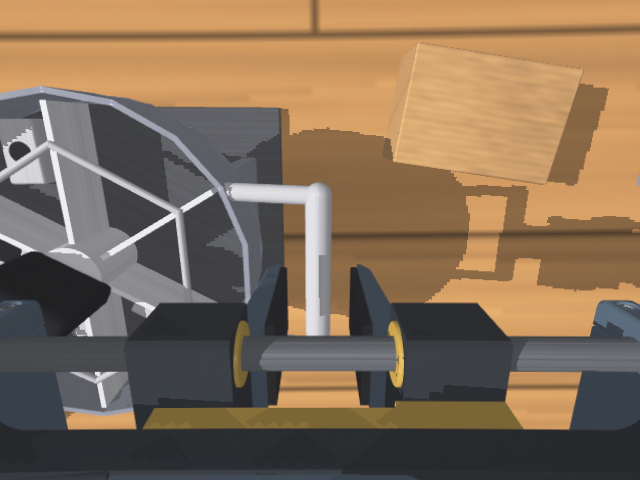

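```bash
python3 -m handwheel '{"gripper":[0.67,0.67,0.67,0.67,0.67],"offset":[[15,0,0],[30,0,0],[38,0,0],[38,0,0],[38,0,0]],"rot":[[0,0,0],[0,0,0],[0,0,0],[0,0,0],[0,0,0]]}';python3 -m handwheel '{"gripper":[1,1,1,1,1],"offset":[[0,0,0],[0,0,0],[0,0,0],[0,0,0],[0,0,0]],"rot":[[0,0,0],[0,0,0],[0,0,0],[0,0,0],[0,0,0]]}' 25;python3 -m handwheel '{"gripper":[1,1,1,1,1],"offset":[[-10.7,-2.7,0],[-21.3,-5.9,0],[-31.7,-9.5,0],[-41.9,-13.7,0],[-51.9,-18.3,0]],"rot":[[0,0,0],[0,0,0],[0,0,0],[0,0,0],[0,0,0]]}' 25
```

```text
time_s: 31.78
ee_pos: [588.5, 316.9, 165.5]
ee_rot: [20.5, 90.0, 19.9]
force: [-0.4, -0.2, 0.7]
gripper_width: 30.1
time_s: 32.2
ee_pos: [588.6, 316.8, 165.8]
ee_rot: [16.3, 89.9, 15.7]
force: [0.7, -1.1, 4.1]
gripper_width: 13.3
time_s: 32.62
ee_pos: [588.3, 299.4, 217.1]
ee_rot: [79.5, 89.9, 78.9]
force: [2.4, 4.8, -5.2]
gripper_width: 13.4
```

```bash
python3 -m handwheel '{"gripper":[1,1,1,1,1],"offset":[[-9.8,-5.1,0],[-19.3,-10.6,0],[-28.6,-16.6,0],[-37.6,-23,0],[-46.2,-29.8,0]],"rot":[[0,0,0],[0,0,0],[0,0,0],[0,0,0],[0,0,0]]}' 25; python3 -m handwheel '{"gripper":[1,1,1,1,1],"offset":[[-8.3,-7.2,0],[-16.3,-14.8,0],[-24,-22.8,0],[-31.2,-31.1,0],[-38.1,-39.7,0]],"rot":[[0,0,0],[0,0,0],[0,0,0],[0,0,0],[0,0,0]]}' 25;python3 -m handwheel '{"gripper":[1,1,1,1,1],"offset":[[-6.4,-9,0],[-12.5,-18.2,0],[-18,-27.7,0],[-23.1,-37.5,0],[-27,-46,0]],"rot":[[0,0,0],[0,0,0],[0,0,0],[0,0,0],[0,0,0]]}' 25; python3 -m handwheel '{"gripper":[1,1,1,1,1],"offset":[[0,0,0],[0,0,0],[0,0,0],[0,0,0],[0,0,0]],"rot":[[0,0,0],[0,0,0],[0,0,0],[0,0,0],[0,0,0]]}'; python3 -c "
from h import *
im,s=snap('scene','s26');crop(im,'s26a',220,160,520,340)"
```

```text
time_s: 33.03
ee_pos: [587.9, 270.8, 264.3]
ee_rot: [75.5, 89.7, 75.0]
force: [2.4, 7.5, -3.0]
gripper_width: 13.4
time_s: 33.45
ee_pos: [587.3, 232.4, 303.8]
ee_rot: [71.3, 89.5, 70.8]
force: [2.4, 8.2, 0.9]
gripper_width: 13.3
time_s: 33.87
ee_pos: [586.7, 186.9, 333.1]
ee_rot: [61.8, 89.3, 61.3]
force: [-0.6, 9.0, 11.5]
gripper_width: 13.2
time_s: 34.28
ee_pos: [586.7, 186.4, 333.2]
ee_rot: [55.5, 89.4, 55.0]
force: [-1.5, 8.5, 11.6]
gripper_width: 13.3
s26a scale 2.67
```

View pics/s26a.png

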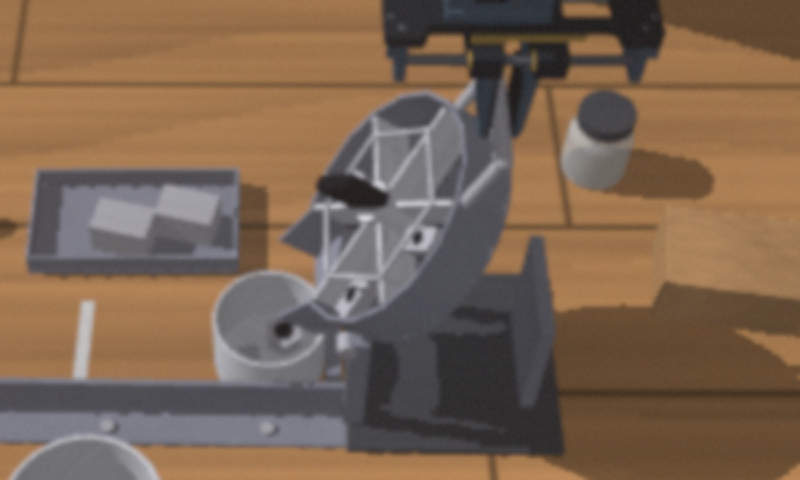

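A nut shows in the tin mouth at crop (285,330). Lowering the carousel.

```bash
python3 -m handwheel '{"gripper":[1,1,1,1,1],"offset":[[0,0,0],[4.7,10,0],[9.8,19.8,0],[15.3,29.3,0],[21.4,38.5,0]],"rot":[[0,0,0],[0,0,0],[0,0,0],[0,0,0],[0,0,0]]}' 25;python3 -m handwheel '{"gripper":[1,1,1,1,1],"offset":[[6,8,0],[12.9,16.6,0],[20.1,24.9,0],[27.8,32.9,0],[35.8,40.5,0]],"rot":[[0,0,0],[0,0,0],[0,0,0],[0,0,0],[0,0,0]]}' 25;python3 -m handwheel '{"gripper":[1,1,1,1,1],"offset":[[8,7.2,0],[16.6,14,0],[25.6,20.4,0],[34.9,26.4,0],[44.4,31.9,0]],"rot":[[0,0,0],[0,0,0],[0,0,0],[0,0,0],[0,0,0]]}' 25;  python3 -m handwheel '{"gripper":[1,1,1,1,1],"offset":[[10,4.8,0],[20,9.2,0],[30.3,13.1,0],[41,16.6,0],[51.5,19.7,0]],"rot":[[0,0,0],[0,0,0],[0,0,0],[0,0,0],[0,0,0]]}' 25;python3 -m handwheel '{"gripper":[1,1,1,0.67,0.67],"offset":[[7,1.7,0],[9,2,0],[9,2,0],[9,2,0],[9,2,0]],"rot":[[0,0,0],[0,0,0],[0,0,0],[0,0,0],[0,0,0]]}' 25;python3 -m handwheel '{"gripper":[0.67,0.67,0.67,0.67,0.67],"offset":[[0,0,0],[-20,0,0],[-55,0,0],[-95,0,0],[-130,0,0]],"rot":[[0,0,0],[0,0,0],[0,0,0],[0,0,0],[0,0,0]]}'; python3 -c "
from h import *
im,s=snap('scene','s27');crop(im,'s27a',220,160,520,340)
plan((587,0,300),0)"
```

```text
time_s: 34.75
ee_pos: [587.3, 223.7, 310.6]
ee_rot: [46.3, 89.6, 45.7]
force: [0.8, 4.5, 6.9]
gripper_width: 13.4
time_s: 35.17
ee_pos: [587.8, 263.9, 272.8]
ee_rot: [50.0, 89.7, 49.4]
force: [0.7, 5.0, 2.6]
gripper_width: 12.7
time_s: 35.58
ee_pos: [588.3, 294.9, 226.4]
ee_rot: [39.9, 89.9, 39.4]
force: [2.3, 5.0, -0.3]
gripper_width: 13.9
time_s: 36.0
ee_pos: [588.6, 314.7, 174.3]
ee_rot: [51.9, 89.9, 51.3]
force: [2.9, 4.6, -1.5]
gripper_width: 13.5
time_s: 36.42
ee_pos: [587.5, 314.4, 165.3]
ee_rot: [-125.0, 89.8, -125.6]
force: [0.6, 0.2, -0.1]
gripper_width: 23.9
time_s: 36.83
ee_pos: [587.7, 314.6, 297.7]
ee_rot: [-116.3, 89.9, -116.9]
force: [1.2, -0.7, 0.4]
gripper_width: 30.1
s27a scale 2.67
t 36.88 at [590.3 316.  306.2] phi 89.4 q6 -62.2 w 29.9 F [2.  1.4 5.6]
 offset [   4.5 -316.     0. ] rot [89.4  0.3 -0.8] or [-90.6   0.8   0.3]
```

View pics/s27a.png

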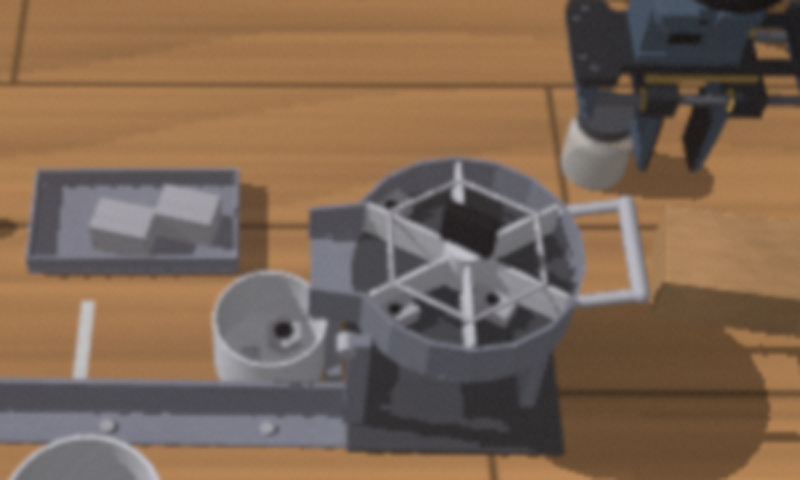

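The carousel is level and the spout compartment is empty. Moving over to look into the tin.

```bash
python3 -m handwheel '{"gripper":[0.4,0.4,0.4,0.4,0.4],"offset":[[0,-40,0],[0,-80,0],[0,-120,0],[0,-160,0],[0,-200,0]],"rot":[[7,0,0],[14,0,0],[21,0,0],[28,0,0],[35,0,0]]}'; python3 -c "
from h import *
plan((560,-90,290),0)"
```

```text
time_s: 37.3
ee_pos: [585.1, 113.3, 295.5]
ee_rot: [-99.0, 89.9, -134.9]
force: [0.5, -1.2, 0.0]
gripper_width: 54.9
t 37.3 at [585.1 113.3 295.5] phi 54.1 q6 -44.2 w 54.9 F [ 0.5 -1.2  0. ]
 offset [   5.8 -179.3   98.9] rot [54.1  0.   0.1] or [-1.259e+02 -1.000e-01  0.000e+00]
```

```bash
python3 -m handwheel '{"gripper":[0.4,0.4,0.4,0.4,0.4],"offset":[[0,-35,19],[0,-70,38],[0,-105,57],[0,-140,77],[0,-179,99]],"rot":[[7,0,0],[14,0,0],[21,0,0],[28,0,0],[35,0,0]]}'; python3 -m handwheel '{"gripper":[0.4,0.4,0.4,0.4,0.4],"offset":[[0,0,0],[0,0,0],[0,0,0],[0,0,0],[0,0,0]],"rot":[[7,0,0],[14,0,0],[19,0,0],[19,0,0],[19,0,0]]}'; python3 -c "
from h import *
plan((585,-30,290),0)
im,s=snap('wrist','w28'); np.save('w28.npy',dict(s),allow_pickle=True)
crop(im,'w28a',260,0,500,180)"
```

```text
time_s: 37.72
ee_pos: [561.4, -86.6, 295.7]
ee_rot: [-84.0, 89.9, -155.0]
force: [0.8, 0.2, 0.2]
gripper_width: 55.0
time_s: 38.13
ee_pos: [562.2, -84.8, 295.7]
ee_rot: [-69.6, 89.9, -159.0]
force: [0.6, 0.6, 0.9]
gripper_width: 54.5
t 38.13 at [562.2 -84.8 295.7] phi 0.5 q6 -10.2 w 54.5 F [0.6 0.6 0.9]
 offset [  5.6  23.3 -54.6] rot [0.5 0.  0.1] or [-1.795e+02 -1.000e-01  0.000e+00]
w28a scale 3.33
```

View pics/w28a.png

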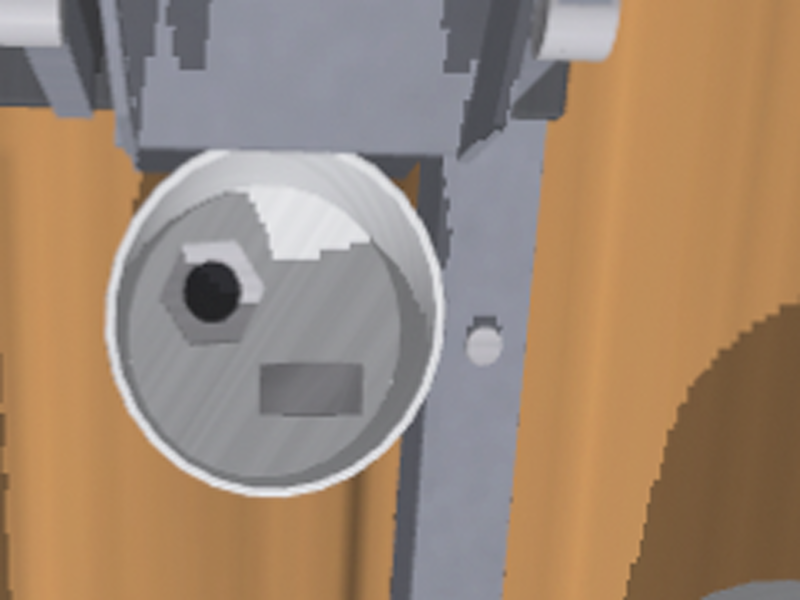

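```bash
python3 - <<'E'
from h import *
s=np.load('w28.npy',allow_pickle=True).item()
k=10/3
C=lambda u,v:(260+u/k,v/k)
P=back('wrist',[C(107,320),C(443,320),C(272,496)],70,s); print(P.tolist(),'c',(P[0]+P[1])/2, P[2][1]+50)
print('nut flat',back('wrist',[C(212,293)],20,s),'standing',back('wrist',[C(311,365)],34,s))
print('lip',back('wrist',[C(150,150),C(430,155)],137,s))
plan((585.5,6,200),0)
E
```

```text
[[535.5, 24.0, 70.0], [634.0, 24.7, 70.0], [585.3, -25.8, 70.0]] c [584.75  24.35  70.  ] 24.2
nut flat [[566.8  35.9  20. ]] standing [[598.9  13.4  34. ]]
lip [[550.5  56.8 137. ]
 [616.3  56.3 137. ]]
t 38.18 at [562.4 -84.6 295.7] phi 0.5 q6 -10.2 w 54.6 F [-0.5 -0.1  0.2]
 offset [ 95.6  24.1 -90.4] rot [0.5 0.  0.1] or [-1.795e+02 -1.000e-01  0.000e+00]
```

Both nuts are in the tin: one flat at (567,36), one on edge at (599,13). The tin is at (585,24), still docked. I'll insert narrowed fingers above the nuts and pull from inside against the near wall.

```bash
python3 -m handwheel '{"gripper":[0.78,0.78,0.78,0.78,0.78],"offset":[[30,8,-30],[60,16,-60],[95,24,-89],[95,24,-89],[95,24,-89]],"rot":[[0.5,0,0],[0.5,0,0],[0.5,0,0],[0.5,0,0],[0.5,0,0]]}'; python3 -m handwheel '{"gripper":[0.78,0.78,0.78,0.78,0.78],"offset":[[0,0,0],[20,0,0],[40,0,0],[60,0,0],[60,0,0]],"rot":[[0,0,0],[0,0,0],[0,0,0],[0,0,0],[0,0,0]]}'; python3 -m handwheel '{"gripper":[0.78,0.78,0.78],"offset":[[0,0,0],[0,0,0],[0,0,0]],"rot":[[0,0,0],[0,0,0],[0,0,0]]}'; python3 -c "
from h import *
plan((585,5,53),0)
im,s=snap('wrist','w29')"
```

```text
time_s: 38.6
ee_pos: [584.7, 6.3, 198.2]
ee_rot: [-86.7, 89.7, -176.6]
force: [-0.8, -0.9, 0.6]
gripper_width: 24.3
time_s: 39.02
ee_pos: [584.7, 3.2, 139.4]
ee_rot: [-79.4, 89.8, -169.5]
force: [-1.1, 0.1, -0.2]
gripper_width: 20.2
time_s: 39.27
ee_pos: [587.5, 4.1, 143.2]
ee_rot: [86.2, 89.8, -3.9]
force: [0.8, 0.5, -0.4]
gripper_width: 20.0
t 39.27 at [587.5   4.1 143.2] phi -0.1 q6 -0.6 w 20.0 F [ 0.8  0.5 -0.4]
 offset [90.2 -2.9 -0.9] rot [-0.1  0.  -0.2] or [179.9  -0.4  -0. ]
```

View pics/w29.png

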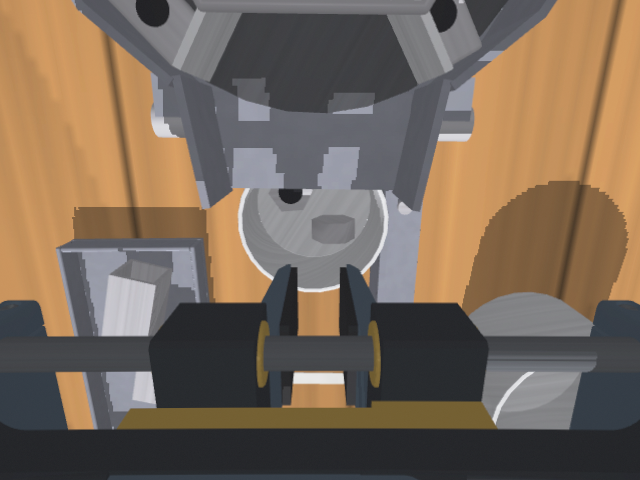

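```bash
python3 - <<'E'
from h import *
s=state(); print(s['ee_pos'],proj('wrist',[[585,5,70],[585,-11,70],[585,-25,70],[561,5,70],[609,5,70]],s).round())
E
python3 -m handwheel '{"gripper":[0.78,0.78,0.78,0.78,0.78],"offset":[[20,-1,0],[40,-2,0],[60,-2,0],[60,-2,0],[60,-2,0]],"rot":[[0,0,0],[0,0,0],[0,0,0],[0,0,0],[0,0,0]]}'; python3 -c "
from h import *
plan((585,5,53),0)
im,s=snap('wrist','w30')"
```

```text
[587.27597288   4.31490083 142.91879908] [[314. 251.]
 [315. 273.]
 [315. 291.]
 [279. 251.]
 [350. 250.]]
time_s: 39.73
ee_pos: [584.2, 4.6, 81.2]
ee_rot: [-76.0, 90.0, -166.0]
force: [0.8, 0.3, 0.5]
gripper_width: 20.1
t 39.73 at [584.2   4.6  81.2] phi -0.1 q6 -0.6 w 20.1 F [0.8 0.3 0.5]
 offset [28.2  0.8 -0.4] rot [-0.1  0.   0. ] or [179.9   0.   -0. ]
```

View pics/w30.png

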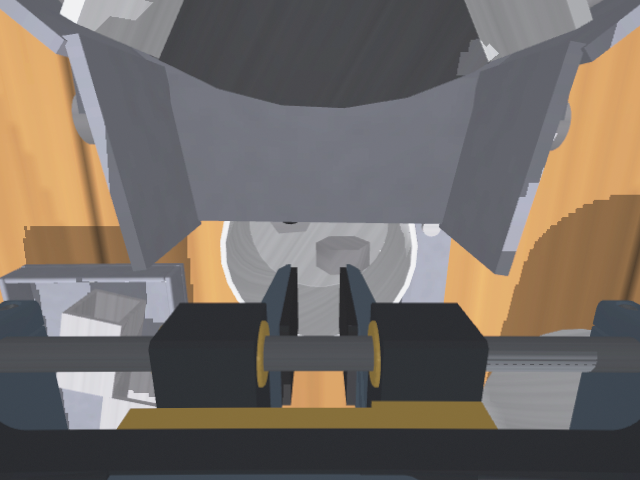

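The fingers are inside the rim and clear of the spout. Down to z≈53.

```bash
python3 -m handwheel '{"gripper":[0.78,0.78,0.78,0.78],"offset":[[10,0,0],[20,0,0],[28,0,0],[28,0,0]],"rot":[[0,0,0],[0,0,0],[0,0,0],[0,0,0]]}'; python3 -m handwheel '{"gripper":[0.78,0.78,0.78,0.78,0.78],"offset":[[0,0,3],[0,0,7],[0,0,11],[0,0,15],[0,0,20]],"rot":[[0,0,0],[0,0,0],[0,0,0],[0,0,0],[0,0,0]]}'
```

```text
time_s: 40.12
ee_pos: [582.8, 4.7, 51.0]
ee_rot: [-89.0, 89.8, -179.1]
force: [-0.5, 0.8, -0.9]
gripper_width: 20.0
time_s: 40.53
ee_pos: [584.0, -15.5, 53.0]
ee_rot: [-155.6, 90.0, 114.4]
force: [-1.3, 1.9, -1.7]
gripper_width: 19.9
```

```bash
python3 -m handwheel '{"gripper":[0.78,0.78,0.78,0.78,0.78],"offset":[[0,0,8],[0,0,17],[0,0,26],[0,0,35],[0,-0.5,44]],"rot":[[0,0,0],[0,0,0],[0,0,0],[0,0,0],[0,0,0]]}'; python3 -c "
from h import *
plan((582.5,-250,53),0)
im,s=snap('wrist','w31');snap('scene','s31')"
```

```text
time_s: 40.95
ee_pos: [583.6, -60.5, 53.0]
ee_rot: [58.1, 90.0, -32.1]
force: [-0.5, 2.7, -1.4]
gripper_width: 20.1
t 40.95 at [583.6 -60.5  53. ] phi -0.1 q6 -6.9 w 20.1 F [-0.5  2.7 -1.4]
 offset [ -0.   -0.7 189.5] rot [-0.1  0.  -0. ] or [179.9  -0.   -0. ]
```

View pics/w31.png

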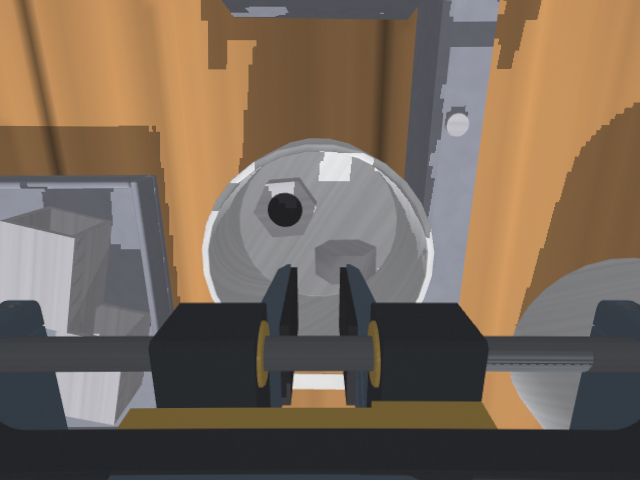

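The tin follows, centred at (318,245) and beside the fence, with both nuts inside. Continuing.

```bash
python3 -m handwheel '{"gripper":[0.78,0.78,0.78,0.78,0.78],"offset":[[0,0,9],[0,0,19],[0,0,29],[0,0,39],[0,-0.5,49]],"rot":[[0,0,0],[0,0,0],[0,0,0],[0,0,0],[0,0,0]]}';python3 -m handwheel '{"gripper":[0.78,0.78,0.78,0.78,0.78],"offset":[[0,0,10],[0,0,20],[0,0,30],[0,0,40],[0,-0.5,50]],"rot":[[0,0,0],[0,0,0],[0,0,0],[0,0,0],[0,0,0]]}'; python3 -c "
from h import *
plan((582.5,-250,53),0)
im,s=snap('wrist','w32')"
```

```text
time_s: 41.47
ee_pos: [582.9, -109.3, 52.9]
ee_rot: [-105.5, 90.0, 164.4]
force: [-0.5, 3.0, 1.0]
gripper_width: 20.2
time_s: 41.88
ee_pos: [582.4, -159.4, 52.9]
ee_rot: [-70.4, 90.0, -160.5]
force: [-0.5, 2.7, -0.1]
gripper_width: 20.1
t 41.88 at [ 582.4 -159.4   52.9] phi -0.1 q6 -16.3 w 20.1 F [-0.5  2.7 -0.1]
 offset [-0.1  0.3 90.6] rot [-0.1  0.   0. ] or [179.9   0.   -0. ]
```

View pics/w32.png

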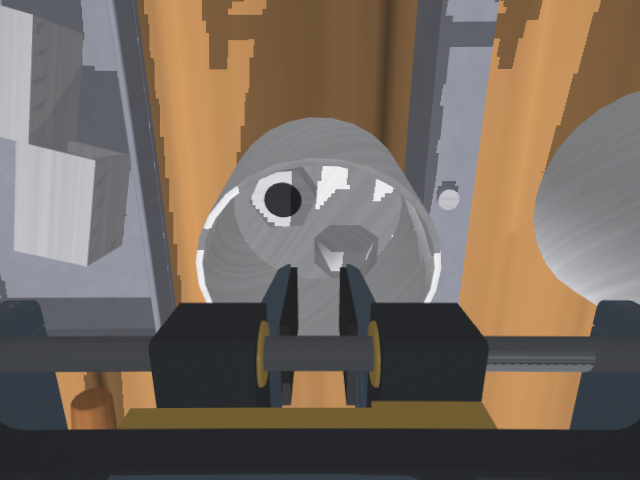

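The tin is tipping: its far wall shows at (318,135), because I'm pulling too high. Easing back now to let it settle.

```bash
python3 -m handwheel '{"gripper":[0.78,0.78,0.78,0.78,0.78],"offset":[[0,0,-2],[0,0,-4],[0,0,-7],[0,0,-10],[0,0,-12]],"rot":[[0,0,0],[0,0,0],[0,0,0],[0,0,0],[0,0,0]]}'; python3 -c "
from h import *
plan((582.5,-250,53),0)
im,s=snap('wrist','w33')"
```

```text
time_s: 42.35
ee_pos: [582.8, -145.9, 53.0]
ee_rot: [39.3, 89.9, -50.7]
force: [-1.1, 0.9, -0.8]
gripper_width: 19.7
t 42.35 at [ 582.8 -145.9   53. ] phi -0.0 q6 -15.1 w 19.7 F [-1.1  0.9 -0.8]
 offset [ 1.000e-01 -2.000e-01  1.041e+02] rot [-0.  0. -0.] or [ 1.8e+02 -1.0e-01 -1.0e-01]
```

View pics/w33.png

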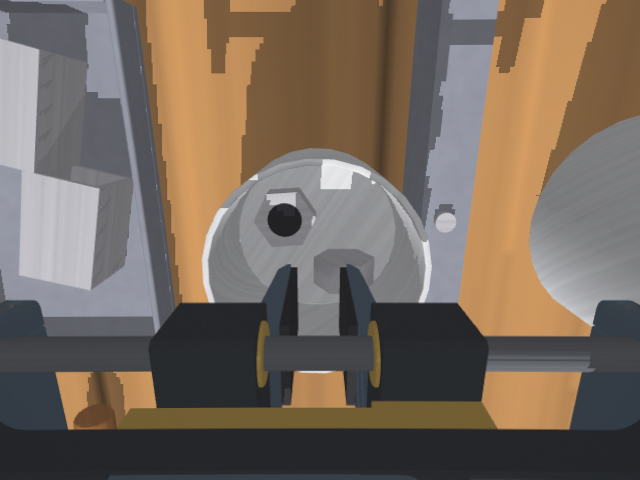

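```bash
python3 -m handwheel '{"gripper":[0.78,0.78,0.78,0.78,0.78],"offset":[[-5,0,0],[-20,0,0],[-50,0,0],[-85,0,0],[-110,0,0]],"rot":[[0,0,0],[0,0,0],[0,0,0],[0,0,0],[0,0,0]]}'; python3 -m handwheel '{"gripper":[0.4,0.4,0.4,0.4,0.4],"offset":[[-30,0,10],[-60,0,30],[-80,0,30],[-80,0,30],[-80,0,30]],"rot":[[0,0,0],[0,0,0],[0,0,0],[0,0,0],[0,0,0]]}';python3 -c "
from h import *
plan((583.5,-46,150),0)
im,s=snap('wrist','w34'); np.save('w34.npy',dict(s),allow_pickle=True)"
```

```text
time_s: 42.82
ee_pos: [583.3, -146.6, 165.9]
ee_rot: [66.8, 89.8, -23.3]
force: [1.3, 0.1, 0.6]
gripper_width: 20.2
time_s: 43.23
ee_pos: [582.8, -176.6, 244.2]
ee_rot: [68.8, 89.8, -21.3]
force: [-0.9, -1.2, -1.0]
gripper_width: 50.7
t 43.23 at [ 582.8 -176.6  244.2] phi -0.1 q6 -17.8 w 50.7 F [-0.9 -1.2 -1. ]
 offset [  94.1    0.2 -130.7] rot [-0.1  0.1 -0.2] or [ 1.799e+02 -3.000e-01 -1.000e-01]
```

View pics/w34.png

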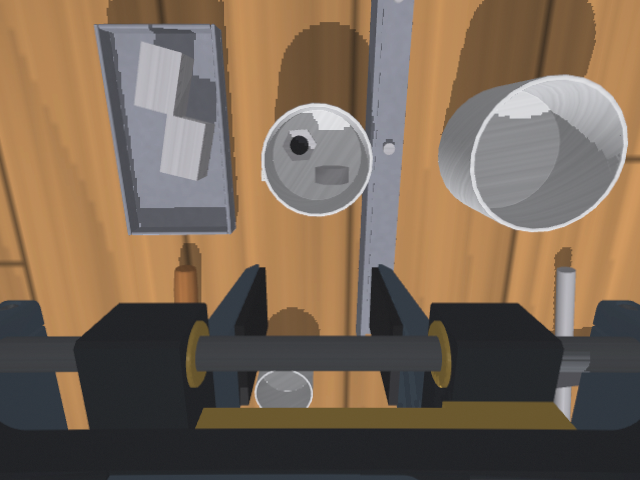

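```bash
python3 - <<'E'
from h import *
s=np.load('w34.npy',allow_pickle=True).item()
P=back('wrist',[(262,160),(372,160),(317,103),(317,216)],70,s); print(P.tolist(),(P[0]+P[1])/2,(P[2]+P[3])/2)
E
```

```text
[[533.3, -124.6, 70.0], [631.4, -124.9, 70.0], [582.5, -76.9, 70.0], [582.2, -175.9, 70.0]] [ 582.35 -124.75   70.  ] [ 582.35 -126.4    70.  ]
```

The tin is flat again at (582,-125) with both nuts inside. I'll push it low from the carousel side instead, with the same two-finger cradle.

```bash
python3 -m handwheel '{"gripper":[0.4,0.4,0.4,0.4,0.4],"offset":[[15,0,-35],[40,0,-70],[70,0,-105],[94,0,-130],[94,0,-130]],"rot":[[0,0,0],[0,0,0],[0,0,0],[0,0,0],[0,0,0]]}'; python3 -m handwheel '{"gripper":[0.4,0.4,0.4],"offset":[[0,0,0],[0,0,0],[0,0,0]],"rot":[[0,0,0],[0,0,0],[0,0,0]]}';python3 -c "
from h import *
plan((582.5,-46,25),0)
im,s=snap('wrist','w35')"
```

```text
time_s: 43.7
ee_pos: [577.0, -40.8, 141.4]
ee_rot: [-103.5, 89.1, 166.7]
force: [-0.4, -1.0, -1.1]
gripper_width: 54.7
time_s: 43.95
ee_pos: [583.2, -47.2, 149.5]
ee_rot: [63.6, 89.9, -26.5]
force: [1.2, 0.2, 0.3]
gripper_width: 54.8
t 43.95 at [583.2 -47.2 149.5] phi -0.1 q6 -5.6 w 54.8 F [1.2 0.2 0.3]
 offset [124.5  -0.8  -1.2] rot [-0.1  0.  -0.1] or [ 1.799e+02 -1.000e-01 -1.000e-01]
```

View pics/w35.png

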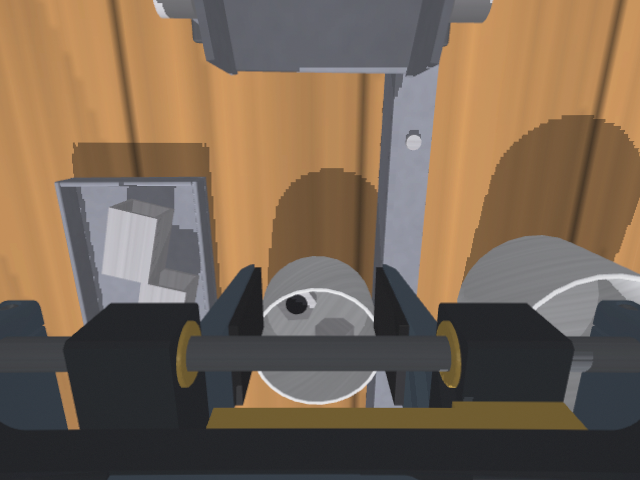

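```bash
python3 -m handwheel '{"gripper":[0.4,0.4,0.4,0.4,0.4],"offset":[[30,0,-2],[60,0,-2],[90,0,-2],[110,0,-2],[122,0,-2]],"rot":[[0,0,0],[0,0,0],[0,0,0],[0,0,0],[0,0,0]]}'; python3 -m handwheel '{"gripper":[0.4,0.4,0.4,0.4,0.4],"offset":[[0,0,4],[0,0,8],[0,0,13],[0,0,18],[0,0,23]],"rot":[[0,0,0],[0,0,0],[0,0,0],[0,0,0],[0,0,0]]}';python3 -m handwheel '{"gripper":[0.4,0.4,0.4,0.4,0.4],"offset":[[0,0,5],[0,0,11],[0,0,17],[0,0,23],[0,0,29]],"rot":[[0,0,0],[0,0,0],[0,0,0],[0,0,0],[0,0,0]]}'; python3 -c "
from h import *
plan((582.5,-178,27),0)
im,s=snap('wrist','w36');snap('scene','s36')"
```

```text
time_s: 44.42
ee_pos: [581.7, -45.4, 25.1]
ee_rot: [-89.5, 89.9, -179.7]
force: [0.1, -0.2, -0.2]
gripper_width: 55.4
time_s: 44.83
ee_pos: [583.5, -68.4, 28.3]
ee_rot: [78.6, 89.8, -11.5]
force: [-0.1, -0.2, 0.7]
gripper_width: 54.8
time_s: 45.25
ee_pos: [581.7, -94.7, 28.0]
ee_rot: [-159.7, 89.8, 110.1]
force: [-2.4, 8.1, 6.3]
gripper_width: 54.9
t 45.25 at [581.7 -94.7  28. ] phi -0.2 q6 -10.5 w 54.9 F [-2.4  8.1  6.3]
 offset [ 0.7  1.1 83.3] rot [-0.2 -0.2  0.1] or [1.798e+02 1.000e-01 3.000e-01]
```

View pics/w36.png

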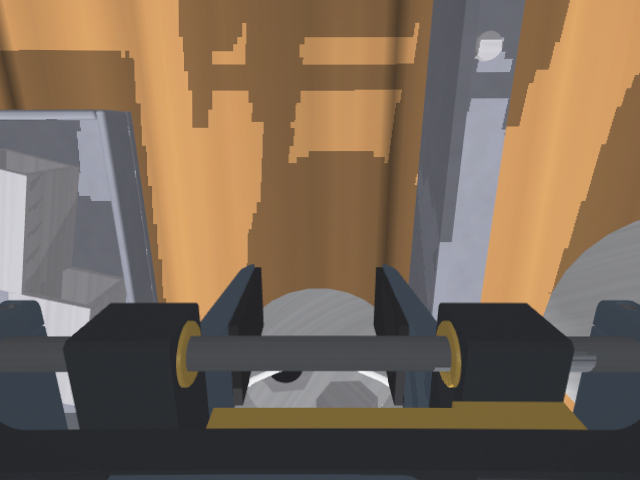

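View pics/s36.png

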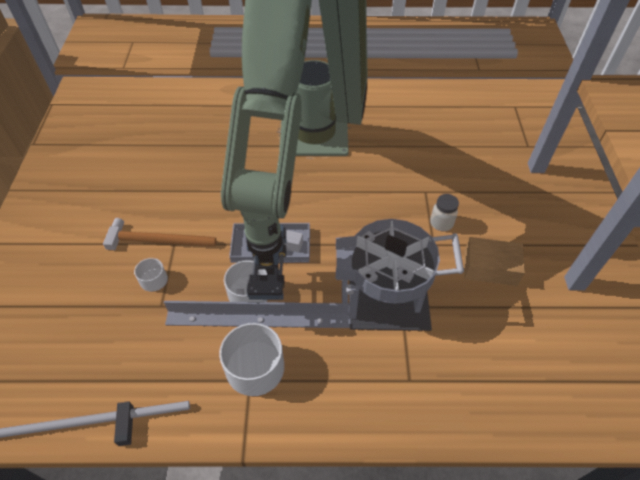

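The tin stays upright and slides. Continuing.

```bash
python3 -m handwheel '{"gripper":[0.4,0.4,0.4,0.4,0.4],"offset":[[0,0,8],[0,0,17],[0,0,26],[0,0,35],[0,0,44]],"rot":[[0,0,0],[0,0,0],[0,0,0],[0,0,0],[0,0,0]]}';python3 -m handwheel '{"gripper":[0.4,0.4,0.4,0.4,0.4],"offset":[[0,0,9],[0,0,18],[0,0,27],[0,0,34],[0,0,39]],"rot":[[0,0,0],[0,0,0],[0,0,0],[0,0,0],[0,0,0]]}'; python3 -m handwheel '{"gripper":[0.4,0.4,0.4,0.4,0.4],"offset":[[0,0,0],[0,0,-3],[0,0,-12],[0,0,-25],[0,0,-40]],"rot":[[0,0,0],[0,0,0],[0,0,0],[0,0,0],[0,0,0]]}'; python3 -m handwheel '{"gripper":[0.4,0.4,0.4,0.4,0.4],"offset":[[-35,0,0],[-75,0,0],[-115,0,10],[-155,0,40],[-195,0,80]],"rot":[[0,0,0],[0,0,0],[0,0,0],[0,0,0],[0,0,0]]}'; python3 -m handwheel '{"gripper":[0.4,0.4,0.4,0.4,0.4],"offset":[[-10,0,35],[-20,0,70],[-30,0,100],[-30,0,100],[-30,0,100]],"rot":[[0,0,0],[0,0,0],[0,0,0],[0,0,0],[0,0,0]]}';python3 -c "
from h import *
plan((582.5,-178,27),0)
im,s=snap('wrist','w37'); np.save('w37.npy',dict(s),allow_pickle=True)
im,s=snap('scene','s37');crop(im,'s37a',100,180,480,400)"
```

```text
time_s: 45.77
ee_pos: [581.0, -138.4, 27.8]
ee_rot: [-147.3, 89.7, 122.6]
force: [-2.8, 8.8, 7.3]
gripper_width: 54.7
time_s: 46.18
ee_pos: [580.4, -177.2, 27.8]
ee_rot: [-141.9, 89.6, 127.9]
force: [-4.2, 10.0, 7.8]
gripper_width: 54.9
time_s: 46.6
ee_pos: [582.7, -138.6, 27.1]
ee_rot: [69.2, 90.0, -21.0]
force: [-0.4, 1.0, 0.9]
gripper_width: 54.6
time_s: 47.02
ee_pos: [583.1, -201.2, 208.3]
ee_rot: [80.7, 89.8, -9.2]
force: [0.7, 0.1, -0.3]
gripper_width: 54.9
time_s: 47.43
ee_pos: [582.5, -303.3, 235.3]
ee_rot: [93.9, 90.0, 3.7]
force: [0.4, 0.4, 0.4]
gripper_width: 55.1
t 47.43 at [ 582.5 -303.3  235.3] phi -0.2 q6 -28.4 w 55.1 F [0.4 0.4 0.4]
 offset [ 208.3   -0.6 -125.3] rot [-0.2 -0.  -0. ] or [ 1.798e+02 -1.000e-01  0.000e+00]
s37a scale 2.11
```

View pics/w37.png

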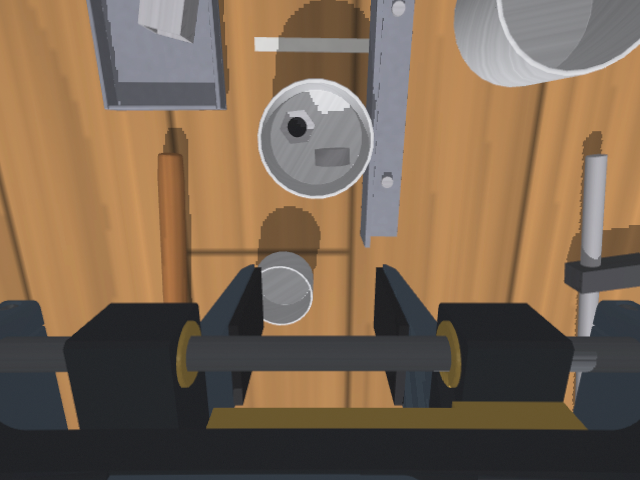

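View pics/s37a.png

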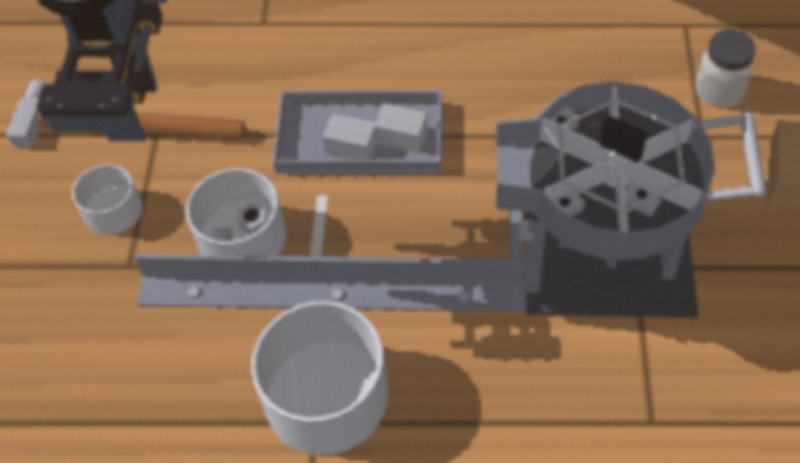

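```bash
python3 - <<'E'
from h import *
s=np.load('w37.npy',allow_pickle=True).item()
P=back('wrist',[(259,139),(373,139),(316,79),(316,198)],70,s); c=(P[0]+P[1])/2; c2=(P[2]+P[3])/2; print(c,c2)
l=back('wrist',[(310,45)],0,s)[0]; print('line',l)
o=np.array([587.4,182.6]); a=np.radians(-.6); d=np.array([c[0],c2[1]])-o
print('station',d@[np.cos(a),np.sin(a)], d@[-np.sin(a),np.cos(a)])
print('fence',back('wrist',[(362,240)],0,s))
# tilt in w32: tin rotated about its -y bottom edge; match row 118 (far bottom edge) and 160 (far top inner edge)
s2=dict(ee_pos=np.array([582.4,-159.4,52.9]),ee_rot=np.array([-70.4,90.0,-160.5]))
for y0 in (-135,-131,-127):
  for th in (0,5,10,15,20):
    t=np.radians(th); piv=np.array([582,y0-50,0])
    f=lambda y,z: piv+np.array([0,y*np.cos(t)-z*np.sin(t),y*np.sin(t)+z*np.cos(t)])
    print(y0,th,proj('wrist',[f(100,0),f(100,70)],s2).round()[:,1],'cz',f(50,35)[2].round(1))
E
```

```text
[ 581.  -232.8   70. ] [ 581.   -234.55   70.  ]
line [ 575.3 -147.5    0. ]
station -2.031344339847323 -417.1941468191673
fence [[ 631.5 -344.4    0. ]]
-135 0 [139. 145.] cz 35.0
-135 5 [140. 164.] cz 39.2
-135 10 [143. 186.] cz 43.2
-135 15 [148. 211.] cz 46.7
-135 20 [154. 240.] cz 50.0
-131 0 [132. 134.] cz 35.0
-131 5 [133. 153.] cz 39.2
-131 10 [135. 175.] cz 43.2
-131 15 [139. 200.] cz 46.7
-131 20 [146. 229.] cz 50.0
-127 0 [124. 124.] cz 35.0
-127 5 [125. 142.] cz 39.2
-127 10 [127. 164.] cz 43.2
-127 15 [131. 189.] cz 46.7
-127 20 [137. 217.] cz 50.0
```

The tin is at station (-2,-417) mm, upright and at rest with both nuts in it. The offcuts are in the tray, three oblongs are visible in the level carousel, and the gripper is clear. Handing in.

```bash
python3 -c "
from workcell import *
print(job_done())"
```

```text
the job is handed in; nothing more can be done
None
```

I carried out every step of the task and handed the job in at about 47.5 s. No verdict was reported.

- **Offcuts:** Both went into the scrap tray, and the last pictures show them there.
- **Tin to the stop:** I slid the middle-sized tin along the fence until it stalled against the stop at about 18 N. It measured (585, 24) mm, within about 1 mm of where I put the dock.
- **Hexagon nuts:** There were two. I turned the carousel to each and tipped it with the bar, and both nuts are in the tin, one flat and one standing on edge. The carousel was lowered to level again.
- **Return:** I slid the tin back past the white line. It ended at about station x = -2 mm, y = -417 mm, which is 87 mm past the middle of the line. It stood flat and still, with the gripper clear of everything.
- **Kept in place:** All three oblong nuts are still in the level carousel. In the pictures the hammer, carton and jar look untouched; I did not measure them.

**One thing went wrong:** I first pulled the tin back from inside, too high up, and it tipped by roughly 10°. From that picture I put its centre at about 43 mm, under the 50 mm limit. I let it settle flat and pushed it low from the carousel side for the rest of the way.

**Camera disagreement:** Early on, the top and scene cameras disagreed by up to about 10 mm. I worked from the wrist camera instead, whose measured sizes matched the given ones.

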